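# Load the sample changer and index it one click

### The job

Take the small conical steel vessel (the smaller of the two conical ones) and set it gently, foot first, into the lowest pocket of the tilted five-pocket wheel, the one on its right-hand side, until it sits fully down on the pocket floor; let go of it. Then turn the wheel by just one click clockwise as seen from above, so that the loaded pocket stops by the reading post on the side near the robot, and let go. Leave the other steel pieces where they stand.

Things in the scene. Friction and masses are not known exactly. Their poses are not given: they have to be found in the camera images.
- vessel: Small conical steel vessel standing on the worktop, the one to load: 88 mm tall, belly 68 mm across (widest 15 to 30 mm up), narrowing to a neck and a round top flange 44 mm across, 73 to 88 mm up, best held across this flange. About 0.16 kg. Origin: centre of its underside, z up along the vessel. It, the large vessel and the spool change places.
- big_vessel: Larger conical steel vessel, 104 mm across and 112 mm tall, to be left alone. Origin at the centre of its underside. Behind the row of pieces a tall bath (0.3 m high, left, its front 0.12 m behind them) and a clamp stand with a high rod (behind the right-hand piece, x about 0.57 m) limit the room: carry things across on the robot's side of them, high enough to pass over the turning bar (its top about 0.2 m up).
- spool: Funnel-topped steel spool, 75 mm across and 100 mm tall, to be left alone. Origin at the centre of its underside.
- machine: Sample changer fixed to the worktop. Origin on the worktop 105 mm under the wheel's centre (on its axis, level with the pocket mouths); z up; +y about towards the robot. The wheel, 214 mm across, has its axis leaning 25 degrees from vertical to the machine's -x (to the right and a little away from the robot). Reading post 22 x 30 mm just outside the rim on the +y side, its top 28 mm above the plane of the pocket mouths.
- wheel (a joint): Angle of the wheel, rad: 0 at the start, growing clockwise as seen from above the wheel. Spring detents hold it every 72 degrees (1.257 rad); more than half way between two it snaps on to the next by itself. Turning it takes up to about 0.4 N m.
- pocket (a point): Centre of the floor of the pocket to load (lowest at the start, 36 degrees clockwise from the turning bar's +x end); moves with the wheel. z: wheel axis, up out of the pocket; x: along the bar. Five equal empty round pockets: inner diameter 72, depth 35, wall 3 mm, centres 68 mm from the axis. The vessel goes in along this z and then stands 53 mm out of the pocket.
- turn_bar (a point): Centre of the black turning bar on a 20 mm thick spindle on the wheel axis, 75 mm above the plane of the pocket mouths, turning with the wheel. z: wheel axis, up; x: along the bar. Bar 60 mm long (x), 16 wide (y), 28 high (z); its underside is 8 mm above the top of a loaded vessel.

How it is judged:
By the outcome, as a careful person would: the job done as asked, in the order asked, and still so for the second after the job is handed in, with the robot touching nothing.
It also fails if it takes over 59 s, if anything falls off the work surface, if the arm or the gripper's body presses on something with over 40 N, if the wrist force passes 120 N, or if a joint passes its speed limit or range.

### The arm

A 6-joint arm with a two-finger parallel gripper is mounted at the origin on a cart in front of the work surface, level with it; the furniture and walls round the work are solid. World frame = base frame: x ahead of the robot, y to its left, z up, the work surface at z = 0. Lengths are in m, angles in rad, forces in N, time in s.
With the tool pointing down it reaches from about 0.375 to 0.975 m from the base axis. Payload 3.8 kg.
Tool frame: the origin (TCP) lies on the centre line of the jaws, within the pads' length; the fingertips stand 14 mm ahead of it and the grasp point (between the pads) lies 5 mm behind it; z points along the fingers, x is the direction in which the jaws open and shut, and the axes are right-handed (so a half turn about z gives the same grasp; the last joint's range is limited). The gripper opens to 85 mm and grips with 20 to 120 N. Pads are 22 mm wide; open, the fingers measure 114 mm over their backs; the gripper's body (76 mm by 85 mm) begins 54 mm behind the grasp point. The pads swing forward as they close: fully open they stand 13 mm farther back than shut.
Start: joints at [1.238, 0.264, 1.604, -0, 1.274, -0.037], TCP at [0.197, 0.646, 0.219] pointing down, gripper open.
Joint ranges: [-2.63, 2.63], [-0.94, 2.18], [0.31, 2.57], [-1.31, 4.45], [0, 2.66], [-2.55, 2.55]. Speed limits (rad/s): [2.57, 2.57, 3.14, 3.14, 3.14, 3.14].

### API

Orientations are given as a rotation vector (axis times angle).
In Python, from workcell import bot gives the robot as it stands. The module is installed in compiled form; this text tells all that it offers.
- The arm moves only by the tool arm_command, never from a script. Its argument "steps" is one flat list of numbers, 7 for each row, row after row: the shift along the tool's x, y, z in units of 30 mm (1.0 is 30 mm), then the turn, a rotation vector about the tool's x, y, z in units of 6 degrees (1.0 is 6 degrees), then the opening, from 0 (shut) to 1 (fully open). In form: [tx, ty, tz, ax, ay, az, fingers, tx, ty, tz, ax, ay, az, fingers, ...]. A call has 1 to 10 rows; each row shifts and turns the commanded pose from where the row before left it, along the tool's axes as they then stand; what a row does not reach is not made up. A row lasts 1/8 s, in which the tool goes at most 62.5 mm and 10.7 degrees, less where a joint would pass 70% of its speed; a pose out of reach is approached as far as the arm can. A call is refused whole if a number of a shift passes 1 or a number of a turn 1, either way. A call with a gripper value outside its range is refused whole. The fingers move at their own pace and stop on an object; "squeeze" is the grip in N (left out, the last holds). Time passes only in rows, so rows that do not move let the fingers close. It gives the time, the measured TCP pose, the force and the opening at its end, in the units of the state.
- bot.read_state(): the state, without advancing time (a new reading comes with each control period).
- bot.read_camera(name): name is "scene" or "side" or "wrist"; returns a dict with "img" (420x560x3 uint8, red, green, blue), "camera_matrix" (3x3 intrinsics, pixels), "pose" (4x4, takes a point from camera to world coordinates); the wrist camera has in their place "T_tool_cam" (4x4, takes a point from camera to tool coordinates, whose origin is the TCP and whose axes are the tool frame's). Camera axes: x right, y down, z forward; pixel columns grow to the right and rows downward; lengths in m; the calibration is good to about 2 mm. A picture is of the moment at which its call begins: read the wrist's pose just before it. There is no depth.
- bot.finish_job(): hands the job in, once; it reports no verdict.
The state is a dict: "time": time; "q": joint angles; "joint_vel": joint speeds; "joint_torque": joint torques, N m; "tool_pos": TCP position; "tcp_rot": TCP orientation; "wrist_force": force on the tool from outside, world axes, zero at the start; "torque": the same for the moment, N m; "width": opening from 0.0 (shut) to 1.0 (fully open).
Only numpy, scipy, OpenCV 4.12 (cv2) and the standard library are available. Lean on these libraries where they do the work, as an engineer would, in place of code of your own. Each camera call takes 0.05 s, during which the arm holds its last target.

## Working session

There is one attempt and no reset: what is moved stays moved. The work goes in short steps, Python scripts to look and compute and a tool call to move; the robot and the scene stay as the last step left them, time stands still between calls to the robot, and variables do not carry over. Pictures are saved under pics/ and viewed, and the job is handed in when it is done.

Besides the shell and the picture viewer there is one more tool, called after ">>>" as a command line: name --argument value ..., lists and objects as JSON in quotes. arm_command: Moves the arm, as the interface text tells. Its arguments: {"type":"object","properties":{"steps":{"type":"array","items":{"type":"number"}},"squeeze":{"type":"number"}},"required":["steps"]}

```bash
mkdir -p pics; ls
python3 - <<'E'
from workcell import bot
import cv2, numpy as np
np.set_printoptions(precision=4,suppress=True)
s=bot.read_state(); print(s)
for n in ("scene","side","wrist"):
    c=bot.read_camera(n); cv2.imwrite(f"pics/{n}0.png",c["img"][:,:,::-1])
    print(n,c["camera_matrix"],c.get("pose",c.get("T_tool_cam")))
    np.savez(f"cam_{n}.npz",K=c["camera_matrix"],T=c.get("pose",c.get("T_tool_cam")))
E
```

```text
pics
{'time': 0.0, 'q': array([ 1.2381,  0.2648,  1.6054, -0.    ,  1.2737, -0.0369]), 'joint_vel': array([-0.0006,  0.001 ,  0.    , -0.0012, -0.    ,  0.0001]), 'joint_torque': array([ -0.0009, -51.5124, -36.7314,  -0.0001,   0.013 ,  -0.    ]), 'tool_pos': array([0.1965, 0.6449, 0.2172]), 'tcp_rot': array([ 2.5235,  1.8691, -0.003 ]), 'wrist_force': array([-0.4486,  0.618 ,  0.1856]), 'torque': array([ 0.0038, -0.0195, -0.0035]), 'width': 1.0010254612848224}
scene [[494.242    0.     293.1592]
 [  0.     494.242  209.9003]
 [  0.       0.       1.    ]] [[ 0.5682 -0.3666  0.7367 -0.3229]
 [-0.8228 -0.2377  0.5163 -0.5034]
 [-0.0142 -0.8995 -0.4367  0.606 ]
 [ 0.      0.      0.      1.    ]]
side [[533.6156   0.     280.101 ]
 [  0.     533.6156 211.3322]
 [  0.       0.       1.    ]] [[-0.9996 -0.0171  0.0225  0.4754]
 [-0.0271  0.3569 -0.9338  1.1397]
 [ 0.0079 -0.934  -0.3572  0.5465]
 [ 0.      0.      0.      1.    ]]
wrist [[330.7765   0.     282.6162]
 [  0.     330.7765 207.2133]
 [  0.       0.       1.    ]] [[ 1.      0.0013  0.      0.    ]
 [-0.0012  0.9502  0.3116 -0.0794]
 [ 0.0004 -0.3116  0.9502 -0.1545]
 [ 0.      0.      0.      1.    ]]
```

View pics/scene0.png

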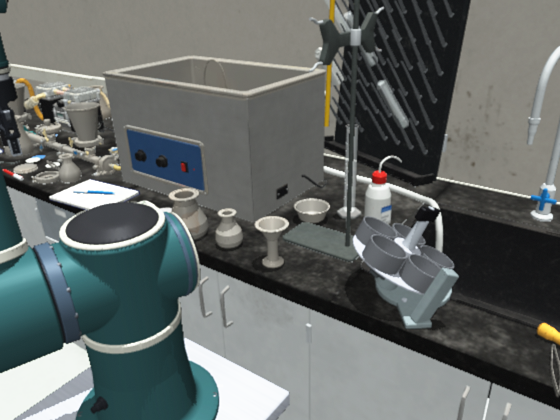

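View pics/side0.png

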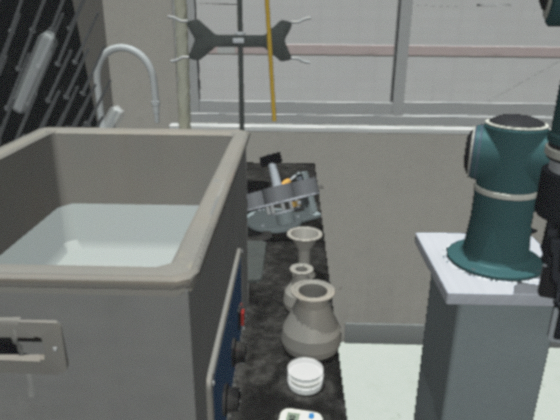

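View pics/wrist0.png

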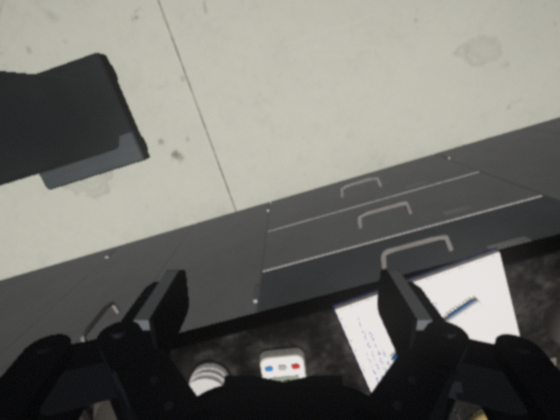

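The scene view shows, left to right, the big vessel near (187,213), the small vessel near (229,228) and the spool near (271,243). The changer is near (405,255) and its post near (430,297). I'll zoom in to measure.

Run:
```python
import cv2
a=cv2.imread("pics/scene0.png"); b=cv2.imread("pics/side0.png")
cv2.imwrite("pics/z1.png",cv2.resize(a[180:280,160:300],None,fx=5.6,fy=5.6,interpolation=cv2.INTER_CUBIC))
cv2.imwrite("pics/z2.png",cv2.resize(a[195:335,345:475],None,fx=4.2,fy=4.2,interpolation=cv2.INTER_CUBIC))
cv2.imwrite("pics/z3.png",cv2.resize(b[145:375,235:355],None,fx=2.6*1,fy=2.6,interpolation=cv2.INTER_CUBIC))
```

```text
(no output)
```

View pics/z1.png

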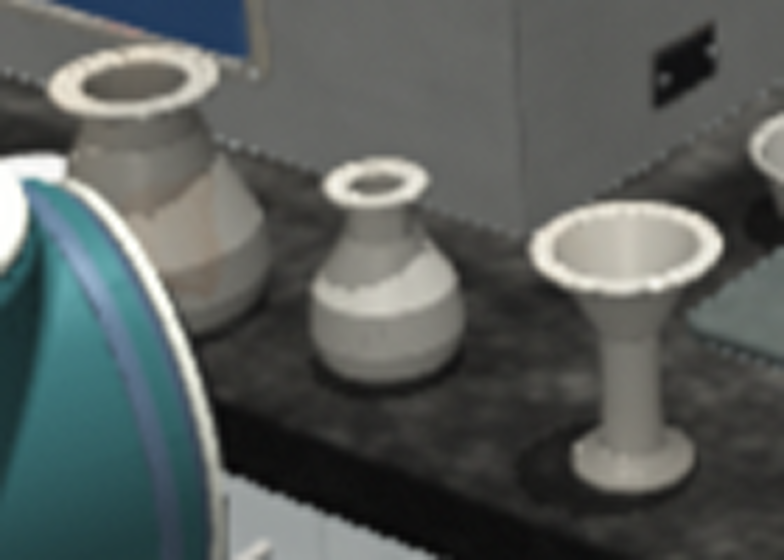

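View pics/z2.png

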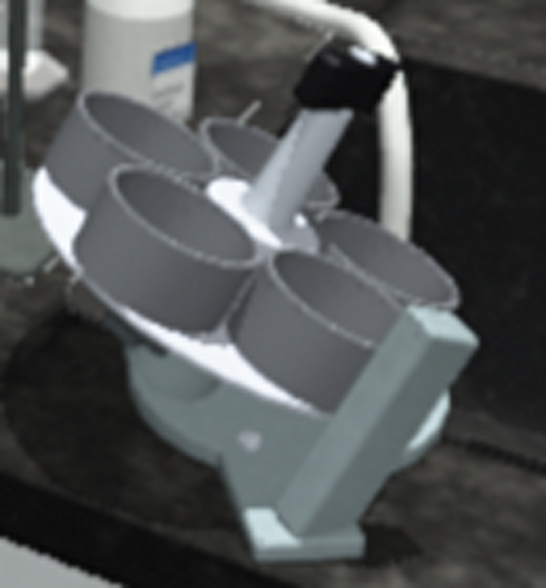

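View pics/z3.png

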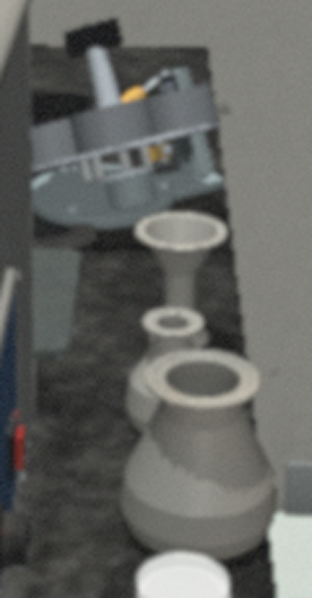

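```bash
cat > geo.py <<'E'
import numpy as np, cv2
from scipy.optimize import least_squares
C={n:np.load(f"cam_{n}.npz") for n in("scene","side","wrist")}
def proj(n,P,T=None):
    K=C[n]["K"];T=C[n]["T"] if T is None else T
    p=(np.asarray(P)-T[:3,3])@T[:3,:3]
    return p[...,:2]/p[...,2:]*[K[0,0],K[1,1]]+[K[0,2],K[1,2]]
def ray(n,uv,T=None):
    K=C[n]["K"];T=C[n]["T"] if T is None else T
    d=np.array([(uv[0]-K[0,2])/K[0,0],(uv[1]-K[1,2])/K[1,1],1.]);return T[:3,3],T[:3,:3]@d
def atz(n,uv,z,T=None):
    o,d=ray(n,uv,T);return o+d*(z-o[2])/d[2]
t=np.radians(25)
def mach(m):  # x,y,yaw of machine -> R, wheel centre; columns e1,e2,axis in world
    x,y,w=m;Rz=np.array([[np.cos(w),-np.sin(w),0],[np.sin(w),np.cos(w),0],[0,0,1]])
    W=np.array([[np.cos(t),0,-np.sin(t)],[0,1,0],[np.sin(t),0,np.cos(t)]])
    # columns e1=(cos,0,sin), e2=y, axis=(-sin,0,cos)
    return Rz@W,np.array([x,y,.105])
def W(m,p): R,c=mach(m);return c+np.asarray(p)@R.T
def pk(deg,r=.068,h=0):a=np.radians(deg);return np.array([r*np.cos(a),r*np.sin(a),h])
def circ(c,r,n=60):a=np.linspace(0,2*np.pi,n);return np.asarray(c)+np.c_[r*np.cos(a),r*np.sin(a),0*a]
def box(c,yaw,s):
    v=np.array([[i,j,k] for i in(-1,1) for j in(-1,1) for k in(-1,1)])*np.array(s)/2
    a=np.radians(yaw);R=np.array([[np.cos(a),-np.sin(a),0],[np.sin(a),np.cos(a),0],[0,0,1]]);return np.asarray(c)+v@R.T
E
python3 - <<'E'
from geo import *
np.set_printoptions(precision=4,suppress=True)
a=atz("scene",(227.1,212.9),.088);b=atz("side",(301.5,268.5),.088);print("vessel",a,b)
print("big",atz("scene",(160+134/5.6,180+80/5.6),.112),atz("side",(235+203/2.6,145+379/2.6),.112))
print("spool",atz("scene",(160+627/5.6,180+248/5.6),.1),atz("side",(235+180/2.6,145+231/2.6),.1))
z=lambda x,y:np.array([345+x/4.2,195+y/4.2])
ob=[(36,z(186,217)),(-36,z(148,137)),(108,z(345,317)),(180,z(390,262))]
best=None
def bar(deg): return np.array([0,0,.075])
for off in (0,72,144,-72,-144):
  for w0 in (1.2,1.57,2.,0.8):
    f=lambda m:np.concatenate([proj("scene",W(m,pk(d+off)))-u for d,u in ob]+[proj("scene",W(m,[0,0,.089]))-z(348,65)])
    r=least_squares(f,[.65,-.35,w0]);
    if best is None or r.cost<best[0]: best=(r.cost,off,r.x)
    print(off,w0,r.cost,r.x)
print(best)
E
```

```text
vessel [0.4519 0.2317 0.088 ] [0.4559 0.24   0.088 ]
big [0.4364 0.357  0.112 ] [0.4388 0.3664 0.112 ]
spool [0.4452 0.0928 0.1   ] [0.449  0.1031 0.1   ]
0 1.2 10.537916348786906 [ 0.5071 -0.2001  2.2308]
0 1.57 10.53791634878708 [ 0.5071 -0.2001  2.2308]
0 2.0 10.537916348786977 [ 0.5071 -0.2001  2.2308]
0 0.8 10.537916348787014 [ 0.5071 -0.2001  2.2308]
72 1.2 158.58580538142567 [ 0.5279 -0.1982  0.8921]
72 1.57 158.58580535737357 [ 0.5279 -0.1982  0.8921]
72 2.0 158.58580535243308 [ 0.5279 -0.1982  0.8921]
72 0.8 158.58580536048484 [ 0.5279 -0.1982  0.8921]
144 1.2 776.4902172098798 [ 0.5294 -0.2112 -0.6718]
144 1.57 776.490217267089 [ 0.5294 -0.2112 -0.6718]
144 2.0 776.4902172076529 [ 0.5294 -0.2112 -0.6718]
144 0.8 776.4902173196417 [ 0.5294 -0.2112 -0.6718]
-72 1.2 284.8777871983688 [ 0.4969 -0.213   3.182 ]
-72 1.57 284.87778719771364 [ 0.4969 -0.213   3.182 ]
-72 2.0 284.8777871977062 [ 0.4969 -0.213   3.182 ]
-72 0.8 284.8777871976566 [ 0.4969 -0.213   3.182 ]
-144 1.2 916.6370083589565 [ 0.5082 -0.2205 -2.0965]
-144 1.57 916.6370083601703 [ 0.5082 -0.2205  4.1867]
-144 2.0 916.6370083575692 [ 0.5082 -0.2205  4.1867]
-144 0.8 916.6370083575608 [ 0.5082 -0.2205 -2.0965]
(np.float64(10.537916348786906), 0, array([ 0.5071, -0.2001,  2.2308]))
```

```bash
cat >> geo.py <<'E'
def overlay(img,n,m,T=None,off=0,post=True):
    def pl(P,c):
        cv2.polylines(img,[np.round(proj(n,W(m,P),T)*8).astype(np.int32).reshape(-1,1,2)],False,c,1,cv2.LINE_AA,3)
    for d,c in((180,(0,0,255)),(108,(0,255,0)),(36,(255,128,0)),(-36,(255,0,255)),(-108,(0,255,255))):
        pl(circ(pk(d+off),.039),c);pl(circ(pk(d+off),.036),c)
    pl(circ([0,0,-.0375],.107),(255,255,0))
    pl(box([0,0,.075],216+off,(.06,.016,.028))[[0,1,3,2,0,4,5,7,6,4,5,1,3,7,6,2]],(0,128,255))
    if post: pl(box([0,.107+.004+.015,.028-.03],0,(.022,.03,.06))[[0,1,3,2,0,4,5,7,6,4,5,1,3,7,6,2]],(0,255,0))
    return img
E
python3 - <<'E'
from geo import *
m=[.5071,-.2001,2.2308]
for n,(x0,x1,y0,y1),f in(("scene",(345,475,195,335),4.2),("side",(235,335,145,245),5.5)):
    im=cv2.imread(f"pics/{n}0.png")
    S=np.load(f"cam_{n}.npz")
    big=cv2.resize(im[y0:y1,x0:x1],None,fx=f,fy=f,interpolation=cv2.INTER_CUBIC)
    K=S["K"].copy();K[:2]*=f;K[0,2]-=x0*f;K[1,2]-=y0*f
    C[n]={"K":K,"T":S["T"]}
    cv2.imwrite(f"pics/ov_{n}.png",overlay(big,n,m))
E
```

```text
(no output)
```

View pics/ov_scene.png

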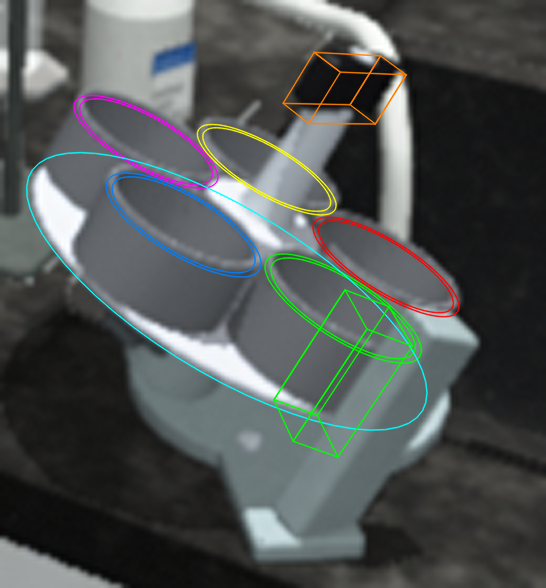

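View pics/ov_side.png

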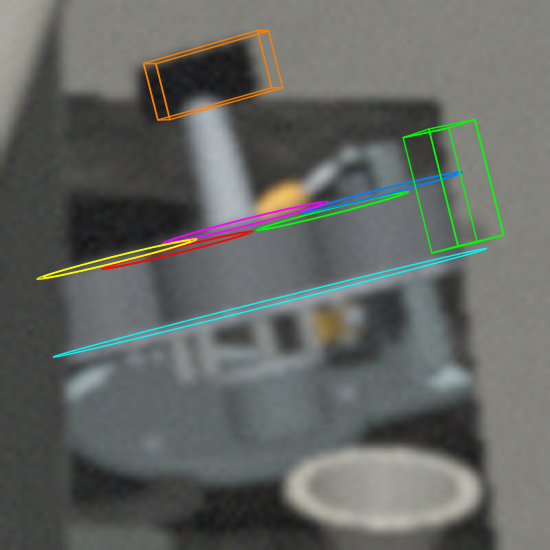

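Run:
```python
from geo import *
np.set_printoptions(precision=4,suppress=True)
z=lambda x,y:np.array([345+x/4.2,195+y/4.2])
m=[.5071,-.2001,2.2308]
R,c=mach(m)
for n,uv in(("scene",z(445,328)),("side",(235+385/5.5,145+150/5.5))):
    o,d=ray(n,uv);o=R.T@(o-c);d=R.T@d
    p=o+d*(.028-o[2])/d[2];print(n,p,np.hypot(*p[:2]),np.degrees(np.arctan2(p[1],p[0])))
# free fit of tilt direction too
print(R)
```

```text
scene [-0.0392  0.1115  0.028 ] 0.11819413871724438 109.38607965448738
side [-0.0786  0.1497  0.028 ] 0.16912439076472846 117.69978796593003
[[-0.5557 -0.79    0.2591]
 [ 0.716  -0.6131 -0.3339]
 [ 0.4226  0.      0.9063]]
```

```bash
cat >> geo.py <<'E'
from scipy.spatial.transform import Rotation as Ro
def rel(p0,R0,p1,R1):
    "shift in 30mm units in tool axes and turn in 6deg units"
    return R0.T@(np.asarray(p1)-p0)/.03,Ro.from_matrix(R0.T@R1).as_rotvec(degrees=True)/6
E
python3 - <<'E'
from geo import *
np.set_printoptions(precision=3,suppress=True)
R=Ro.from_rotvec([ 2.5235,  1.8691, -0.003 ]).as_matrix();print(R)
print("yaw toolx",np.degrees(np.arctan2(R[1,0],R[0,0])), "q1",np.degrees(1.238))
p=np.array([0.1965, 0.6449, 0.2172])
# view targets: TCP at vessel offset
l=np.array([.61,-.79,0])
for tx in ([.79,.61,0],[-.79,-.61,0]):
    tx=np.array(tx);tz=np.array([0,0,-1.]);ty=np.cross(tz,tx);R1=np.c_[tx,ty,tz]
    print(tx,"ty",ty,rel(p,R,[.42,.235,.25],R1), "yaw",np.degrees(np.arctan2(tx[1],tx[0])))
E
```

```text
[[ 0.291  0.957 -0.001]
 [ 0.957 -0.291 -0.002]
 [-0.002 -0.    -1.   ]]
yaw toolx 73.05304831956478 q1 70.93217503719592
[0.79 0.61 0.  ] ty [ 0.61 -0.79  0.  ] (array([-10.901,  11.109,  -1.07 ]), array([0.006, 0.022, 5.897])) yaw 37.673593339830454
[-0.79 -0.61  0.  ] ty [-0.61  0.79  0.  ] (array([-10.901,  11.109,  -1.07 ]), array([ -0.028,   0.007, -24.103])) yaw -142.32640666016957
```

>>> arm_command --steps '[-0.8,0.93,-0.1,0,0,0,1,-0.8,0.93,-0.1,0,0,0,1,-0.8,0.93,-0.1,0,0,0,1,-0.8,0.93,-0.1,0,0,0,1,-0.8,0.93,-0.1,0,0,0,1,-0.8,0.93,-0.1,0,0,0,1,-0.8,0.93,-0.1,0,0,0,1,-0.8,0.93,-0.1,0,0,0,1,-0.8,0.93,-0.1,0,0,0,1,-0.8,0.93,-0.1,0,0,0,1]'

```text
time: 1.4
tool_pos: [0.394, 0.3336, 0.2484]
tcp_rot: [2.524, 1.87, -0.001]
wrist_force: [0.8, -0.3, 0.1]
width: 1.0
```

>>> arm_command --steps '[-0.8,0.95,0,0,0,0,1,-0.8,0.95,0,0,0,0,1,-0.9,0.95,0,0,0,0,1,0,0,0,0,0,1,1,0,0,0,0,0,1,1,0,0,0,0,0,1,1,0,0,0,0,0,1,1,0,0,0,0,0,1,1,0,0,0,0,0,0.9,1,0,0,0,0,0,0,1]'

```text
time: 2.65
tool_pos: [0.4534, 0.238, 0.2483]
tcp_rot: [2.973, 1.015, -0.001]
wrist_force: [-0.2, 1.7, -0.3]
width: 0.998
```

```bash
cat > snap.py <<'E'
import sys;from workcell import bot
from geo import *
np.set_printoptions(precision=4,suppress=True)
def snap(tag,n="wrist"):
    s=bot.read_state();c=bot.read_camera(n)
    cv2.imwrite(f"pics/{tag}.png",c["img"][:,:,::-1])
    R=Ro.from_rotvec(s["tcp_rot"]).as_matrix();T=np.eye(4);T[:3,:3]=R;T[:3,3]=s["tool_pos"]
    if n=="wrist":
        Tc=T@c["T_tool_cam"]
    else: Tc=c["pose"]
    np.savez(f"pics/{tag}.npz",T=Tc,R=R,p=s["tool_pos"])
    print("t",s["time"],"p",s["tool_pos"],"q",s["q"],"F",s["wrist_force"],"w",s["width"]);print("toolx,y,z\n",R.T)
    return s
if __name__=="__main__": snap(sys.argv[1],*(sys.argv[2:]))
E
python3 snap.py w1
```

```text
t 2.65 p [0.4534 0.238  0.2483] q [ 0.4347 -0.0649  1.9088 -0.      1.2983 -0.2234] F [-0.1874  1.7149 -0.3182] w 0.9981761111012668
toolx,y,z
 [[ 0.7911  0.6116 -0.0006]
 [ 0.6116 -0.7911 -0.0001]
 [-0.0005 -0.0003 -1.    ]]
```

View pics/w1.png

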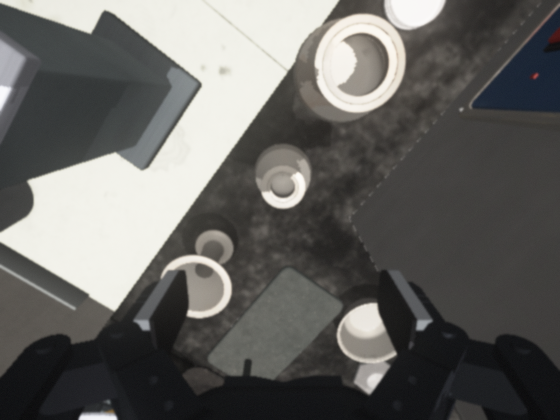

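The wrist view shows the small vessel's flange near (283,187), the big vessel at (360,62) and the spool at (203,285). I'll measure the flange by ellipse.

Run:
```python
from geo import *
np.set_printoptions(precision=4,suppress=True)
im=cv2.imread("pics/w1.png");z=np.load("pics/w1.npz")
f=8;x0,y0=245,140
g=cv2.resize(im[y0:y0+75,x0:x0+75],None,fx=f,fy=f,interpolation=cv2.INTER_CUBIC)
best=None
v=atz("wrist",(284,188),.088,z["T"]);print(v)
K=C["wrist"]["K"].copy();K[:2]*=f;K[0,2]-=x0*f;K[1,2]-=y0*f
C["wrist"]={"K":K,"T":None}
for zz,r,col in((.088,.022,(0,0,255)),(.088,.012,(0,0,255)),(.030,.034,(0,255,0)),(.015,.034,(255,255,0))):
    P=circ([v[0],v[1],zz],r)
    cv2.polylines(g,[np.round(proj("wrist",P,z["T"])).astype(int).reshape(-1,1,2)],True,col,1)
cv2.imwrite("pics/w1z.png",g)
```

```text
[0.457  0.2359 0.088 ]
```

View pics/w1z.png

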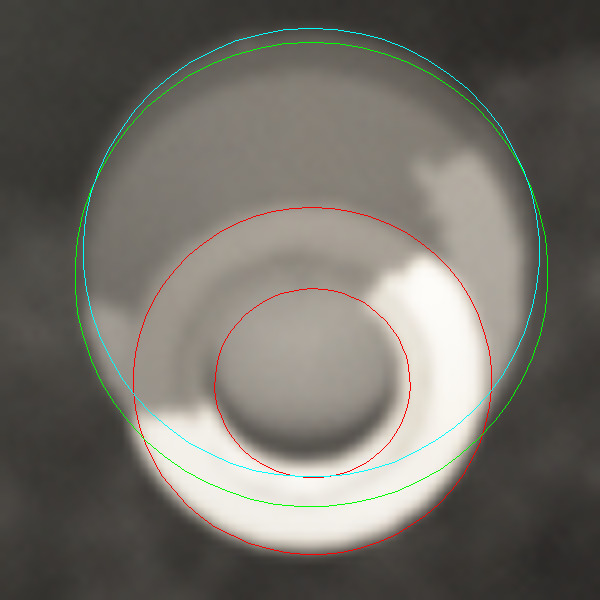

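>>> arm_command --steps '[0.05,0.12,0.8,0,0,0,1,0,0,1,0,0,0,1,0,0,1,0,0,0,1,0,0,1,0,0,0,1,0,0,0.9,0,0,0,1,0,0,0.5,0,0,0,1,0,0,0.3,0,0,0,1,0,0,0.26,0,0,0,1,0,0,0,0,0,0,1]'

```text
time: 3.82
tool_pos: [0.4571, 0.2362, 0.0758]
tcp_rot: [2.973, 1.014, -0.0]
wrist_force: [-0.5, 0.4, 0.3]
width: 0.999
```

```bash
python3 snap.py w2; python3 snap.py s2 scene|head -1
```

```text
t 3.825 p [0.4571 0.2362 0.0758] q [ 0.4286  0.0985  2.0815  0.      0.9617 -0.2287] F [-0.5268  0.3758  0.2722] w 0.9993944498220282
toolx,y,z
 [[ 0.7916  0.611  -0.0001]
 [ 0.611  -0.7916 -0.    ]
 [-0.0001 -0.     -1.    ]]
t 3.875 p [0.4574 0.2363 0.0762] q [ 0.4286  0.0981  2.081  -0.      0.9618 -0.2287] F [-0.2147 -0.6274  0.1552] w 0.9963564074670206
```

View pics/w2.png

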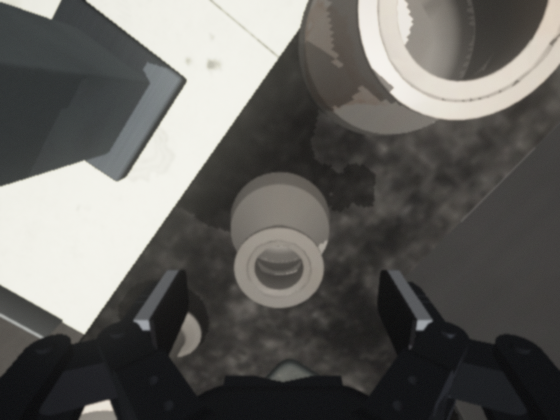

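View pics/s2.png

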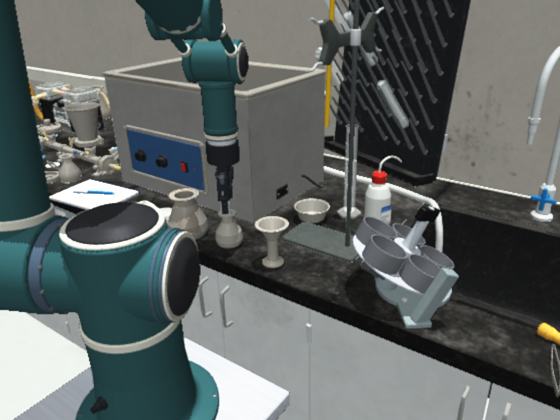

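Run:
```python
from geo import *
np.set_printoptions(precision=4,suppress=True)
z=np.load("pics/w2.npz")
v=atz("wrist",(279,266.5),.088,z["T"]);print(v, "in tool mm",z["R"].T@(v-z["p"])*1000)
im=cv2.imread("pics/w2.png")
for zz,r in((.088,.022),(.03,.034)):
    cv2.polylines(im,[np.round(proj("wrist",circ([v[0],v[1],zz],r),z["T"])*8).astype(int).reshape(-1,1,2)],True,(0,0,255),1,cv2.LINE_AA,3)
cv2.imwrite("pics/w2z.png",cv2.resize(im[160:320,160:400],None,fx=3,fy=3))
```

```text
[0.4543 0.2377 0.088 ] in tool mm [ -1.3001  -2.853  -12.2193]
```

View pics/w2z.png

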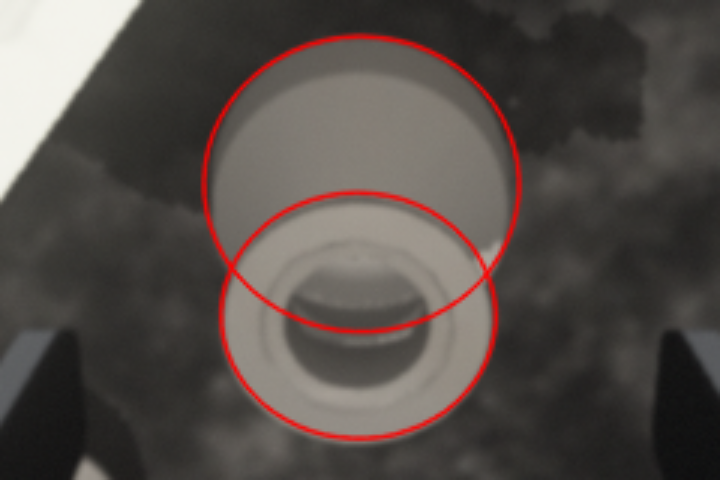

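>>> arm_command --steps '[-0.04,-0.06,0,0,0,0,1,0,0,0,0,0,0,0.2,0,0,0,0,0,0,0.2,0,0,0,0,0,0,0.2,0,0,0,0,0,0,0.2,0,0,0,0,0,0,0.2,0,0,0,0,0,0,0.2]' --squeeze 45

```text
time: 4.8
tool_pos: [0.4549, 0.2369, 0.0757]
tcp_rot: [2.973, 1.014, -0.0]
wrist_force: [0.6, 0.4, -0.5]
width: 0.197
```

```bash
python3 snap.py w3
```

```text
t 4.8 p [0.4549 0.2369 0.0757] q [ 0.4315  0.0957  2.0847 -0.      0.9613 -0.2257] F [ 0.6058  0.4094 -0.5375] w 0.19655949087089503
toolx,y,z
 [[ 0.7917  0.6109 -0.0001]
 [ 0.6109 -0.7917 -0.    ]
 [-0.0001 -0.0001 -1.    ]]
```

View pics/w3.png

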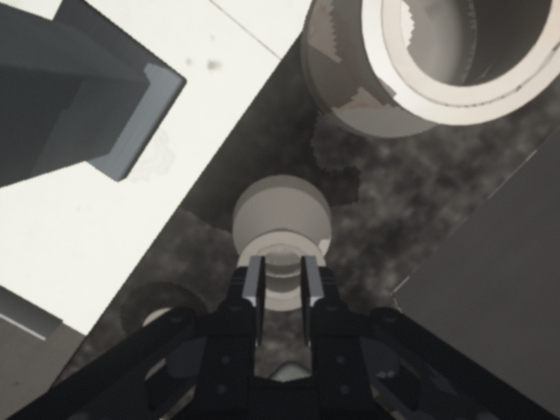

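The jaws closed to 0.197 without meeting the flange. In the picture the fingertips, near (265–302,255), seem to lie above the flange. I'll check from the fixed cameras.

```bash
python3 snap.py s3 scene|head -1;python3 snap.py d3 side|head -1
python3 - <<'E'
from geo import *
a=cv2.imread("pics/s3.png")[130:260,170:300];b=cv2.imread("pics/d3.png")[200:330,250:380]
g=np.hstack([cv2.resize(a,None,fx=3,fy=3,interpolation=cv2.INTER_CUBIC),cv2.resize(b,None,fx=3,fy=3,interpolation=cv2.INTER_CUBIC)])
p=np.load("pics/w3.npz")
print(p["p"])
for n,o,dx in(("scene",(170,130),0),("side",(250,200),390)):
    for k in (-.019,-.005,0,.014):
        q=proj(n,p["p"]+p["R"][:,2]*k); u=((q-o)*3+[dx,0]).astype(int);cv2.circle(g,tuple(u),2,(0,0,255),-1)
cv2.imwrite("pics/c3.png",g)
E
```

```text
t 4.85 p [0.4549 0.2369 0.0758] q [ 0.4315  0.0957  2.0847 -0.      0.9613 -0.2257] F [0.127  0.3007 0.0374] w 0.20212517868189162
t 4.9 p [0.4549 0.2368 0.0757] q [ 0.4314  0.0956  2.0847 -0.      0.9613 -0.2257] F [ 0.9516  0.6658 -0.5282] w 0.2018698359580773
[0.45492516 0.23685194 0.0757371 ]
```

View pics/c3.png

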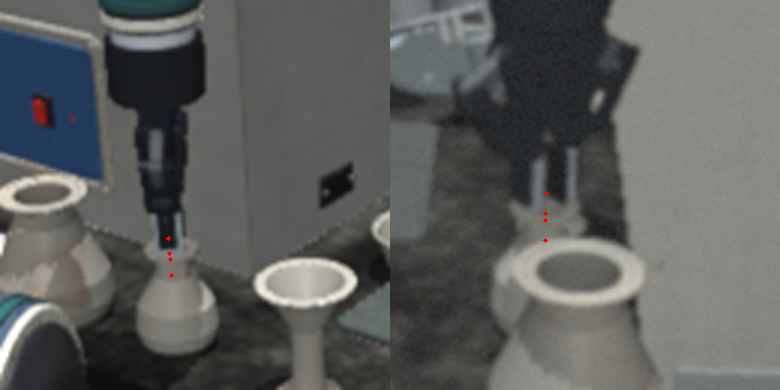

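The fixed camera and the wrist camera agree: the fingertips stand about 17 mm behind the stated TCP, roughly 31 mm shorter than given. The fingers closed just above the flange with no contact. I'll reopen, go about 32 mm lower and grip again.

>>> arm_command --steps '[0,0,0,0,0,0,1,0,0,0,0,0,0,1,0,0,0,0,0,0,1,0,0,0,0,0,0,1,0,0,0,0,0,0,1,0,0,0.4,0,0,0,1,0,0,0.4,0,0,0,1,0,0,0.27,0,0,0,1,0,0,0,0,0,0,1]'

```text
time: 6.08
tool_pos: [0.4539, 0.2364, 0.0423]
tcp_rot: [2.973, 1.014, -0.004]
wrist_force: [0.1, 0.1, 0.4]
width: 0.997
```

```bash
python3 snap.py w4;python3 snap.py s4 scene|head -1;python3 - <<'E'
from geo import *
a=cv2.imread("pics/s4.png")[130:260,170:300]
b=cv2.imread("pics/w4.png")
cv2.imwrite("pics/c4.png",np.hstack([cv2.resize(a,(390,390)),cv2.resize(b[:,:],(400,300))[:,:].repeat(1,0) if 0 else cv2.resize(b[130:420,130:430],(390,390))]))
E
```

```text
t 6.075 p [0.4539 0.2364 0.0423] q [ 0.4315  0.1408  2.1076 -0.      0.8959 -0.2257] F [0.1194 0.1308 0.3569] w 0.997210853316125
toolx,y,z
 [[ 0.7917  0.6109 -0.0026]
 [ 0.6109 -0.7917 -0.0006]
 [-0.0024 -0.0012 -1.    ]]
t 6.125 p [0.4545 0.2366 0.0429] q [ 0.4314  0.1402  2.1068 -0.      0.8961 -0.2257] F [ 0.0753  0.0865 -0.2796] w 0.9982276902586129
```

View pics/c4.png

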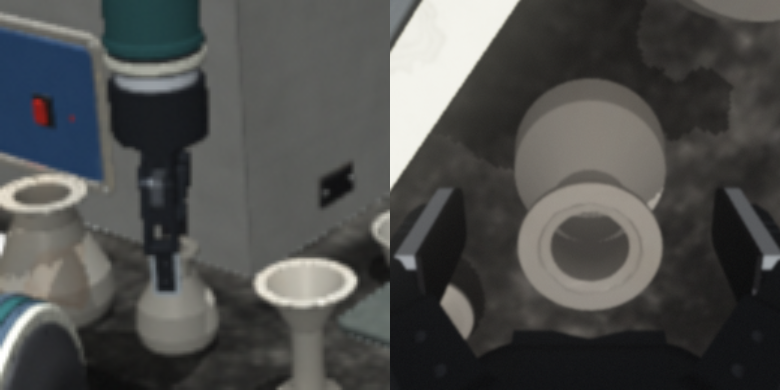

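Run:
```python
from geo import *
np.set_printoptions(precision=4,suppress=True)
z=np.load("pics/w4.npz")
v=atz("wrist",(283.5,313),.088,z["T"]);print(v, "in tool mm",z["R"].T@(v-z["p"])*1000)
im=cv2.imread("pics/w4.png")
for zz,r in((.088,.022),(.03,.034)):
    cv2.polylines(im,[np.round(proj("wrist",circ([v[0],v[1],zz],r),z["T"])*8).astype(int).reshape(-1,1,2)],True,(0,0,255),1,cv2.LINE_AA,3)
# pad guess: x=+-42.5, y +-11, z -22..-60
for sx in(-1,1):
    P=z["p"]+np.array([[sx*.0425,-.011,-.0245],[sx*.0425,.011,-.0245],[sx*.0425,.011,-.05],[sx*.0425,-.011,-.05]])@z["R"].T
    cv2.polylines(im,[np.round(proj("wrist",P,z["T"])*8).astype(int).reshape(-1,1,2)],True,(0,255,0),1,cv2.LINE_AA,3)
cv2.imwrite("pics/w4z.png",cv2.resize(im[170:400,130:430],None,fx=2.6,fy=2.6,interpolation=cv2.INTER_CUBIC))
```

```text
[0.4541 0.2375 0.088 ] in tool mm [  0.8125  -0.8061 -45.7158]
```

View pics/w4z.png

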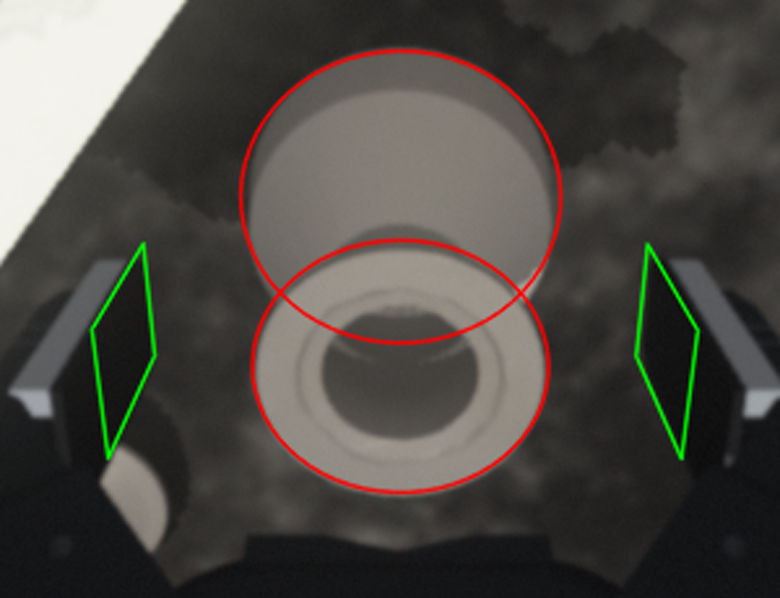

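>>> arm_command --steps '[0.02,-0.02,0.17,0,0,0,1,0,0,0,0,0,0,0.3,0,0,0,0,0,0,0.3,0,0,0,0,0,0,0.3,0,0,0,0,0,0,0.3,0,0,0,0,0,0,0.3]' --squeeze 45

```text
time: 6.92
tool_pos: [0.4544, 0.2372, 0.0392]
tcp_rot: [2.973, 1.014, -0.003]
wrist_force: [-3.0, -2.4, 5.7]
width: 0.498
```

```bash
python3 snap.py w5;python3 snap.py s5 scene|head -1;python3 - <<'E'
from geo import *
a=cv2.imread("pics/s5.png")[130:260,170:300]
b=cv2.imread("pics/w5.png")
cv2.imwrite("pics/c5.png",np.hstack([cv2.resize(a,(390,390)),cv2.resize(b[130:420,130:430],(390,390))]))
E
```

```text
t 6.925 p [0.4544 0.2372 0.0392] q [ 0.4327  0.1462  2.1083 -0.0004  0.8889 -0.2243] F [-2.9713 -2.3766  5.7036] w 0.4977001971399455
toolx,y,z
 [[ 0.7917  0.6109 -0.0018]
 [ 0.6109 -0.7917 -0.0001]
 [-0.0014 -0.001  -1.    ]]
t 6.975 p [0.4545 0.2372 0.0392] q [ 0.4327  0.1461  2.1083 -0.0005  0.8889 -0.2243] F [-2.5466 -3.5968  6.3044] w 0.49504563900854753
```

View pics/c5.png

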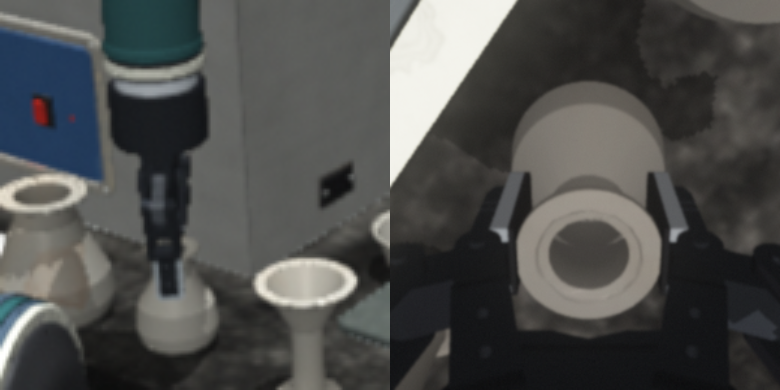

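Gripped: opening 0.498 (42 mm) against the 44 mm flange. Next I lift it and carry it on the robot's side to above the wheel.

>>> arm_command --steps '[0,0,-0.4,0,0,0,0.3,0,0,-0.8,0,0,0,0.3,0,0,-1,0,0,0,0.3,0,0,-1,0,0,0,0.3,0,0,-1,0,0,0,0.3,0,0,-1,0,0,0,0.3,0,0,-1,0,0,0,0.3,0,0,-1,0,0,0,0.3,0,0,-0.8,0,0,0,0.3]'

```text
time: 8.15
tool_pos: [0.4552, 0.2378, 0.2806]
tcp_rot: [-2.973, -1.014, -0.003]
wrist_force: [0.0, 0.1, -2.3]
width: 0.494
```

>>> arm_command --steps '[-0.6,0.5,-0.3,0,0,0,0.3,-0.9,0.7,-0.3,0,0,0,0.3,-0.9,0.7,-0.3,0,0,0,0.3,-0.9,0.7,-0.3,0,0,0,0.3,-0.9,0.7,-0.3,0,0,0,0.3,-0.8,0.7,-0.3,0,0,0,0.3,0,0,0,0,0,0,0.3]'

```text
time: 9.02
tool_pos: [0.4087, 0.0487, 0.3329]
tcp_rot: [2.974, 1.008, 0.001]
wrist_force: [0.6, 0.2, -1.2]
width: 0.491
```

```bash
python3 snap.py w6;python3 snap.py s6 scene|head -1
```

```text
t 9.025 p [0.4087 0.0487 0.3329] q [ 0.0589 -0.3049  1.9562 -0.0009  1.4896 -0.5945] F [ 0.6216  0.1618 -1.1795] w 0.4905255477664721
toolx,y,z
 [[ 0.794   0.6079  0.0001]
 [ 0.6079 -0.794   0.0012]
 [ 0.0008 -0.0009 -1.    ]]
t 9.075 p [0.4088 0.0498 0.3324] q [ 0.0607 -0.3038  1.9562  0.      1.489  -0.5936] F [ 0.1869  0.6893 -1.3539] w 0.49422896144562956
```

View pics/w6.png

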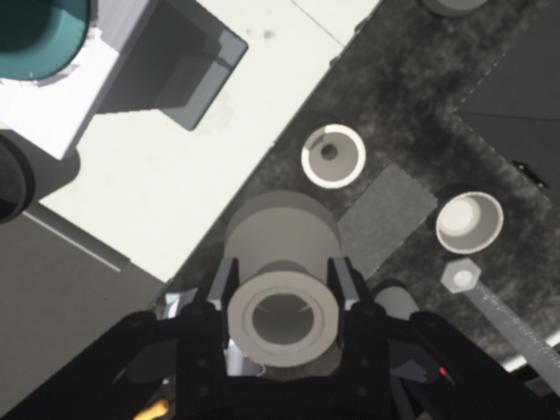

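View pics/s6.png

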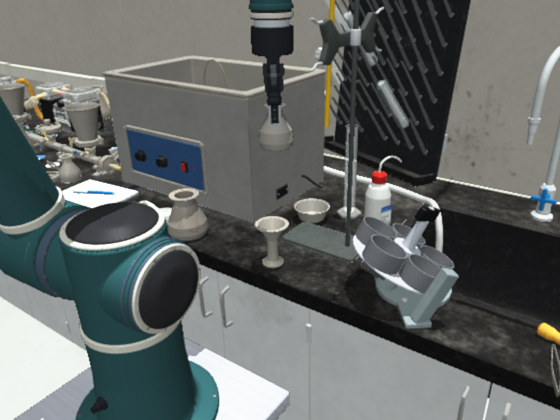

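Run:
```python
from geo import *
np.set_printoptions(precision=4,suppress=True)
z=np.load("pics/w6.npz");print(atz("wrist",(463,277),.01,z["T"]),atz("scene",(348,213),.01),"bottle",atz("wrist",(398,300),.1,z["T"]))
print("clamp z at x.57:",[ (lambda o,d:o+d*(.57-o[0])/d[0])(*ray("scene",uv)) for uv in((350,38),(315,35),(385,35))])
```

```text
[0.7626 0.0715 0.01  ] [0.7478 0.0652 0.01  ] bottle [0.6431 0.0011 0.1   ]
clamp z at x.57: [array([ 0.57  , -0.019 ,  0.4855]), array([0.57  , 0.0615, 0.4868]), array([ 0.57  , -0.0923,  0.4948])]
```

Run:
```python
from geo import *
np.set_printoptions(precision=4,suppress=True)
f=atz("scene",(348,247),.012);print("foot",f)
z=np.load("pics/w6.npz")
for h in (.012,.1,.2,.3,.4,.5,.6):
    print(h,proj("scene",[f[0],f[1],h]),proj("wrist",[f[0],f[1],h],z["T"]),proj("side",[f[0],f[1],h]))
```

```text
foot [ 0.584  -0.0253  0.012 ]
0.012 [348. 247.] [341.3796 259.9159] [246.2663 245.3313]
0.1 [349.3134 213.8166] [352.3845 290.3234] [245.7139 211.091 ]
0.2 [350.918  173.2738] [371.2777 342.5268] [245.0515 170.0292]
0.3 [352.6563 129.3541] [404.2671 433.6788] [244.3489 126.4776]
0.4 [354.5457  81.6171] [476.5148 633.3045] [243.6024  80.2028]
0.5 [356.6068  29.5427] [ 761.0591 1419.5214] [242.8076  30.9411]
0.6 [358.864  -27.4886] [ -736.3056 -2717.8077] [241.9599 -21.6064]
```

```bash
python3 - <<'E'
from geo import *
np.set_printoptions(precision=4,suppress=True)
def tri(a,b):
    A=[];B=[]
    for n,uv in(("scene",a),("side",b)):
        o,d=ray(n,uv);d/=np.linalg.norm(d);M=np.eye(3)-np.outer(d,d);A.append(M);B.append(M@o)
    p=np.linalg.solve(sum(A),sum(B));return p,proj("scene",p)-a,proj("side",p)-b
print(tri((350,38),(238,40)));print(tri((313,20),(310,18)));print(tri((318,65),(308,60)));print(tri((392,42),(170,50)))
E
python3 - <<'E'
import cv2,numpy as np
a=cv2.imread("pics/scene0.png")[0:90,290:420];b=cv2.imread("pics/side0.png")[0:90,150:330]
cv2.imwrite("pics/cl.png",np.vstack([cv2.resize(a,None,fx=3.3,fy=3.3),cv2.resize(b,(429,297))]))
E
```

```text
(array([ 0.5925, -0.0068,  0.4827]), array([ 0.0203, -0.1479]), array([0.0232, 0.1416]))
(array([ 0.4459, -0.0127,  0.5272]), array([-0.0265,  0.3472]), array([-0.024 , -0.2928]))
(array([ 0.4486, -0.0209,  0.4479]), array([-0.5413,  2.5402]), array([-0.4806, -2.1508]))
(array([ 0.7399, -0.0319,  0.46  ]), array([ 0.0032, -0.0193]), array([0.004 , 0.0198]))
```

View pics/cl.png

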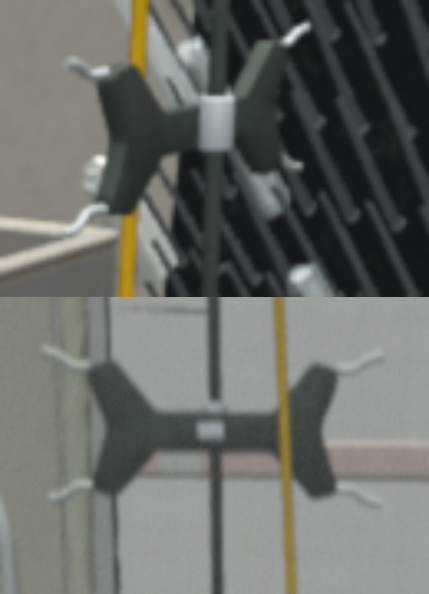

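Run:
```python
from geo import *
np.set_printoptions(precision=4,suppress=True)
D=[([ 1.2381,  0.2648,  1.6054, -0.    ,  1.2737],[0.1965, 0.6449, 0.2172]),([ 0.4347, -0.0649,  1.9088, -0.,1.2983],[0.4534, 0.238,0.2483]),([ 0.4286,  0.0985,  2.0815,  0.,0.9617],[0.4571, 0.2362, 0.0758]),([ 0.4315,0.1408,  2.1076, -0.,0.8959],[0.4539,0.2364,0.0423]),([ 0.0589 ,-0.3049,  1.9562, -0.0009 , 1.4896],[0.4087 ,0.0487, 0.3329])]
A=[];b=[]
for q,p in D:
    A.append([1,0,np.sin(q[1]),np.sin(q[1]+q[2])]);b.append(np.hypot(*p[:2]))
    A.append([0,1,np.cos(q[1]),np.cos(q[1]+q[2])]);b.append(p[2])
x,res,rk,sv=np.linalg.lstsq(np.array(A),np.array(b),rcond=None);print(x,res,rk, np.array(A)@x-b)
```

```text
[ 0.0002 -0.1065  0.5085  0.5658] [0.] 4 [-0.0003  0.0001 -0.     -0.     -0.0003 -0.0001  0.0006 -0.0001 -0.0001
  0.0001]
```

The clamp's claw tips reach to about (0.446,-0.015) at z 0.45–0.53, which is wrist height. I'll carry round on the robot's side at x≈0.335.

>>> arm_command --steps '[-0.9,-0.75,0,0,0,0,0.3,-1,-0.75,0,0,0,0,0.3,-0.72,0.9,0,0,0,0,0.3,-0.72,0.95,0,0,0,0,0.3,-0.72,0.95,0,0,0,0,0.3,-0.72,0.95,0,0,0,0,0.3,-0.72,0.95,0,0,0,0,0.3,-0.72,0.95,0,0,0,0,0.3,-0.72,0.95,0,0,0,0,0.3,0,0,0,0,0,0,0.3]'

```text
time: 10.38
tool_pos: [0.338, -0.1982, 0.3315]
tcp_rot: [-2.973, -1.01, 0.002]
wrist_force: [0.2, -0.1, -1.9]
width: 0.496
```

>>> arm_command --steps '[0.7,0.8,-0.2,0,0,0,0.3,0.9,1,-0.3,0,0,0,0.3,0.9,1,-0.4,0,0,0,0.3,0.9,1,-0.4,0,0,0,0.3,0.9,1,-0.3,0,0,0,0.3,0,0,0,0,0,0,0.3,0,0,0,0,0,0,0.3]'

```text
time: 11.25
tool_pos: [0.528, -0.231, 0.3796]
tcp_rot: [-2.971, -1.015, 0.003]
wrist_force: [0.1, -0.8, -2.0]
width: 0.491
```

```bash
python3 snap.py w7;python3 snap.py s7 scene|head -1
```

```text
t 11.25 p [ 0.528  -0.231   0.3796] q [-0.4558  0.0215  1.5887  0.0002  1.534  -1.1145] F [ 0.0651 -0.8038 -2.0006] w 0.49094731740488007
toolx,y,z
 [[ 0.7908  0.6121 -0.001 ]
 [ 0.6121 -0.7908 -0.0024]
 [-0.0022  0.0013 -1.    ]]
t 11.3 p [ 0.5276 -0.2312  0.3799] q [-0.4563  0.0205  1.5892  0.0001  1.5338 -1.1146] F [-0.7736  0.238  -2.7415] w 0.49148263754369254
```

View pics/w7.png

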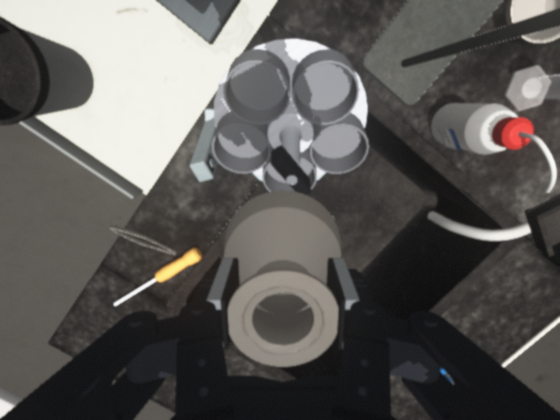

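View pics/s7.png

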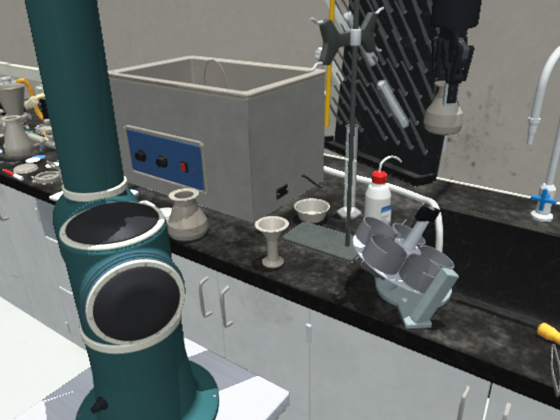

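The wrist view shows the wheel clearly. The pocket rims are near (257,82), (325,85), (240,143) and (338,142), with the lowest near (290,175). The bar is at (293,165) and the post at (203,150). I'll fit the machine pose from this.

```bash
cat > ovw.py <<'E'
from geo import *
def ov(tag,m,out,x0=180,y0=30,w=200,h=170,f=3.5,off=0,post=True,draw=True):
    im=cv2.imread(f"pics/{tag}.png");z=np.load(f"pics/{tag}.npz")
    K0=C["wrist"]["K"];K=K0.copy();K[:2]*=f;K[0,2]=(K0[0,2]-x0+.5)*f-.5;K[1,2]=(K0[1,2]-y0+.5)*f-.5
    g=cv2.resize(im[y0:y0+h,x0:x0+w],None,fx=f,fy=f,interpolation=cv2.INTER_CUBIC)
    C["wrist"]={"K":K,"T":None}
    if draw: overlay(g,"wrist",m,z["T"],off,post)
    C["wrist"]={"K":K0,"T":None}
    cv2.imwrite(f"pics/{out}.png",g)
E
python3 - <<'E'
from ovw import *
ov("w7",[.5071,-.2001,2.2308],"w7a",draw=False)
ov("w7",[.5071,-.2001,2.2308],"w7b")
E
```

```text
(no output)
```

View pics/w7a.png

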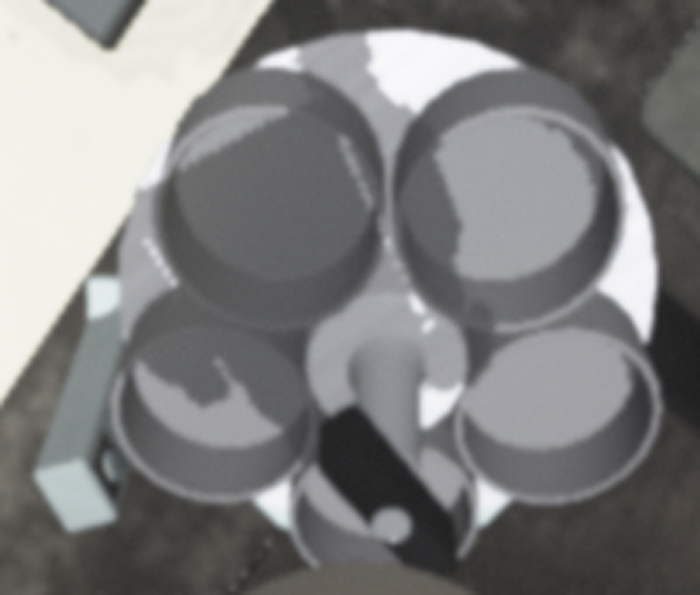

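View pics/w7b.png

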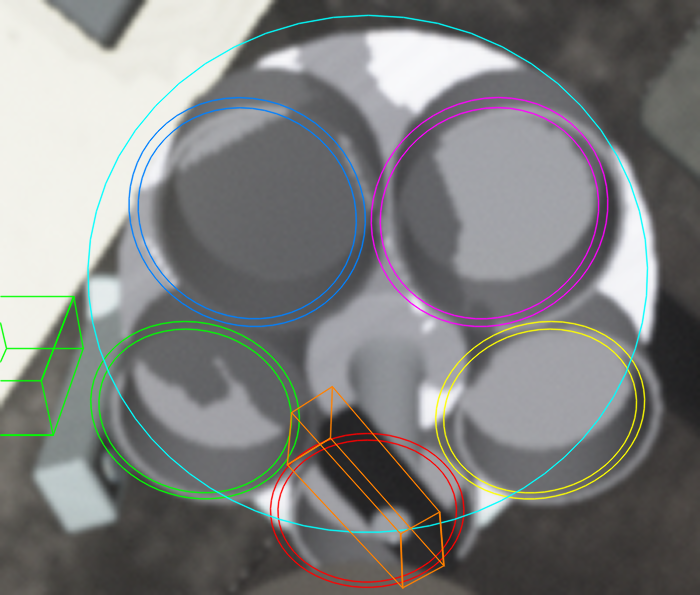

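```bash
cat > fit7.py <<'E'
from ovw import *
np.set_printoptions(precision=4,suppress=True)
z=np.load("pics/w7.npz")["T"];f=3.5
# (pocket, L,R,T,B) in zoom px
ob={-36:(393,622,107,330),-108:(457,662,None,504),36:(158,385,107,327),108:(112,314,None,501),180:(292,476,None,None)}
def res(m,dz=0):
    r=[]
    for d,o in ob.items():
        P=W(m[:3],circ(pk(d),.039,120))+[0,0,dz]
        u=(proj("wrist",P,z)-[180,30]+.5)*f-.5
        e=(u[:,0].min(),u[:,0].max(),u[:,1].min(),u[:,1].max())
        r+=[a-b for a,b in zip(e,o) if b is not None]
    return np.array(r)/f
r=least_squares(res,[.51,-.2,2.23]);print(r.x,r.cost,r.fun)
r2=least_squares(lambda m:res(m,m[3]),[.51,-.2,2.23,0]);print(r2.x,r2.cost,r2.fun)
ov("w7",r.x,"w7c")
E
python3 fit7.py
```

```text
[ 0.5139 -0.1973  2.2273] 9.003082770862761 [-0.1074  2.0533 -0.6688  0.6438 -0.9343  0.1828 -0.0139 -2.      0.5134
 -0.9352  1.2617 -0.7152  1.036   0.4917 -1.3659  1.26  ]
[ 0.5141 -0.1973  2.2272 -0.0063] 5.0763678229440234 [-0.1271  0.9825  0.0665  0.3479 -1.1909 -0.8987 -0.9049 -0.9476  0.5195
 -0.2002  0.9656  0.3729  1.3066 -0.3997 -1.0042  0.9199]
```

View pics/w7c.png

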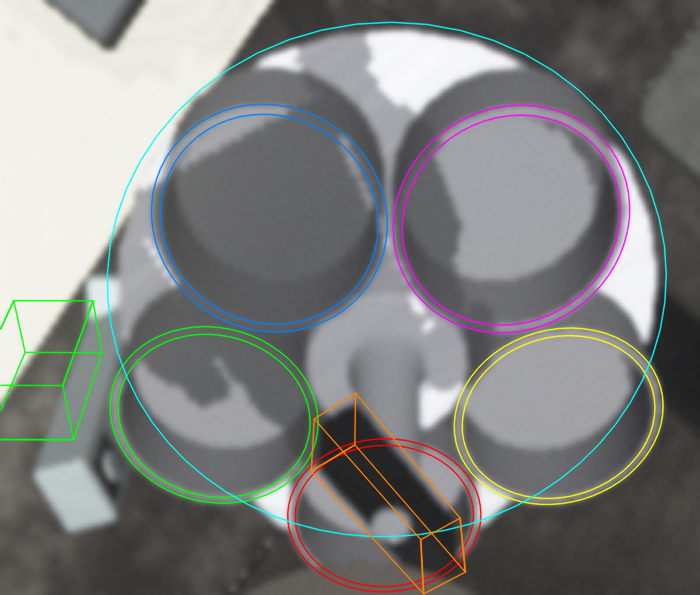

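Run:
```python
from geo import *
f=3
im=cv2.imread("pics/w7.png");x0,y0=205,180
g=cv2.resize(im[y0:y0+200,x0:x0+160],None,fx=f,fy=f,interpolation=cv2.INTER_CUBIC)
T=C["wrist"]["T"];K0=C["wrist"]["K"];K=K0.copy();K[:2]*=f;K[0,2]=(K0[0,2]-x0+.5)*f-.5;K[1,2]=(K0[1,2]-y0+.5)*f-.5
C["wrist"]={"K":K,"T":T}
for dy,col in((0,(0,0,255)),(.002,(0,255,0))):
  for zz,r in((.088,.022),(.03,.034),(.015,.034)):
    cv2.polylines(g,[np.round(proj("wrist",circ([0,dy,.0392-zz],r),T)).astype(int).reshape(-1,1,2)],True,col,1,cv2.LINE_AA)
cv2.imwrite("pics/hold.png",g)
```

```text
(no output)
```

View pics/hold.png

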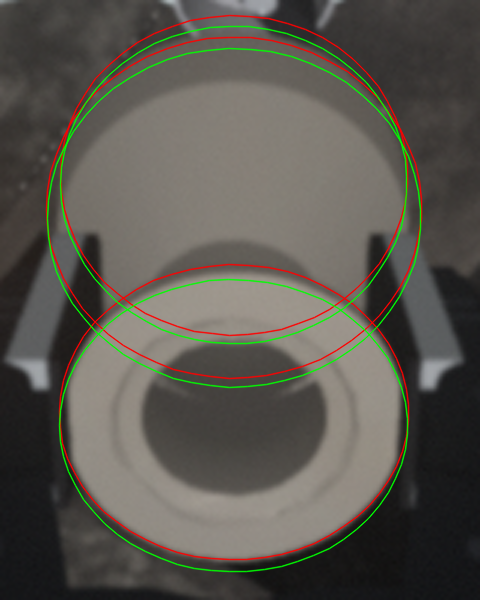

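Run:
```python
from geo import *
g=[cv2.resize(cv2.imread(f"pics/{t}.png")[180:380,205:365],None,fx=1.6,fy=1.6,interpolation=cv2.INTER_CUBIC) for t in("w5","w6","w7")]
cv2.imwrite("pics/h3.png",np.hstack(g))
a=cv2.imread("pics/w5.png",0);b=cv2.imread("pics/w7.png",0)
for y in (300,320,340):
    for t in("w4","w5","w6","w7"):
        r=cv2.imread(f"pics/{t}.png",0)[y,215:355].astype(int)
        d=np.diff(r);i=np.argsort(-abs(d))[:6];print(y,t,sorted((int(k)+215,int(d[k])) for k in i))
```

```text
300 w4 [(228, 16), (229, 31), (230, 21), (336, -33), (337, -32), (338, -17)]
300 w5 [(219, -33), (220, -35), (229, 36), (335, -38), (344, 34), (345, 37)]
300 w6 [(220, -32), (229, 34), (230, 30), (335, -36), (344, 33), (345, 34)]
300 w7 [(220, -33), (229, 37), (230, 28), (335, -37), (344, 32), (345, 33)]
320 w4 [(227, 22), (228, 30), (254, -25), (312, 27), (338, -34), (339, -26)]
320 w5 [(226, 34), (227, 46), (251, -26), (313, 29), (337, -42), (338, -38)]
320 w6 [(226, 30), (227, 42), (251, -27), (313, 31), (337, -41), (338, -32)]
320 w7 [(226, 32), (227, 44), (313, 31), (336, -26), (337, -42), (338, -31)]
340 w4 [(237, 16), (238, 13), (327, -13), (328, -24), (329, -25), (330, -17)]
340 w5 [(229, 27), (230, 24), (231, 22), (332, -23), (333, -33), (334, -24)]
340 w6 [(227, 27), (228, 81), (229, 69), (231, -27), (232, -36), (333, -26)]
340 w7 [(230, 25), (231, 34), (232, 27), (332, -27), (333, -37), (334, -26)]
```

View pics/h3.png

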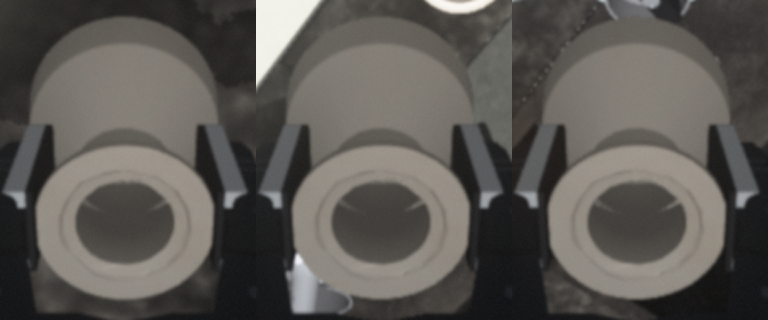

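```bash
cat >> fit7.py <<'E'
print("focal fit")
K0=C["wrist"]["K"].copy()
def rf(m):
    K=K0.copy();K[0,0]*=m[3];K[1,1]*=m[3];C["wrist"]={"K":K,"T":None};return res(m)
r3=least_squares(rf,[.51,-.2,2.23,1]);print(r3.x,r3.cost,r3.fun)
# bar top knob (390,525)/ bar centre check
for m,dz,s in((r.x,0,1),(r2.x[:3],r2.x[3],1),(r3.x[:3],0,r3.x[3])):
    K=K0.copy();K[0,0]*=s;K[1,1]*=s;C["wrist"]={"K":K,"T":None}
    print((proj("wrist",W(m,[[0,0,.089],[0,0,.061]])+[0,0,dz],z)-[180,30]+.5)*f-.5)
E
python3 fit7.py
python3 - <<'E'
import cv2
im=cv2.imread("pics/w7.png")[135:215,240:340]
cv2.imwrite("pics/bar7.png",cv2.resize(im,None,fx=7,fy=7,interpolation=cv2.INTER_CUBIC))
E
```

```text
[ 0.5139 -0.1973  2.2273] 9.003082770862761 [-0.1074  2.0533 -0.6688  0.6438 -0.9343  0.1828 -0.0139 -2.      0.5134
 -0.9352  1.2617 -0.7152  1.036   0.4917 -1.3659  1.26  ]
[ 0.5141 -0.1973  2.2272 -0.0063] 5.0763678229440234 [-0.1271  0.9825  0.0665  0.3479 -1.1909 -0.8987 -0.9049 -0.9476  0.5195
 -0.2002  0.9656  0.3729  1.3066 -0.3997 -1.0042  0.9199]
focal fit
[ 0.5129 -0.1957  2.2273  0.9835] 5.325582175076662 [-0.1207  1.0269 -0.122   0.453  -1.2289 -1.0162 -0.78   -0.9754  0.5256
 -0.3822  1.0764  0.4868  1.3333 -0.2665 -0.9412  0.8407]
[[390.6706 523.0194]
 [389.2913 469.7116]]
[[390.613  518.6626]
 [389.2604 466.4231]]
[[390.6981 518.6825]
 [389.3098 466.4985]]
```

View pics/bar7.png

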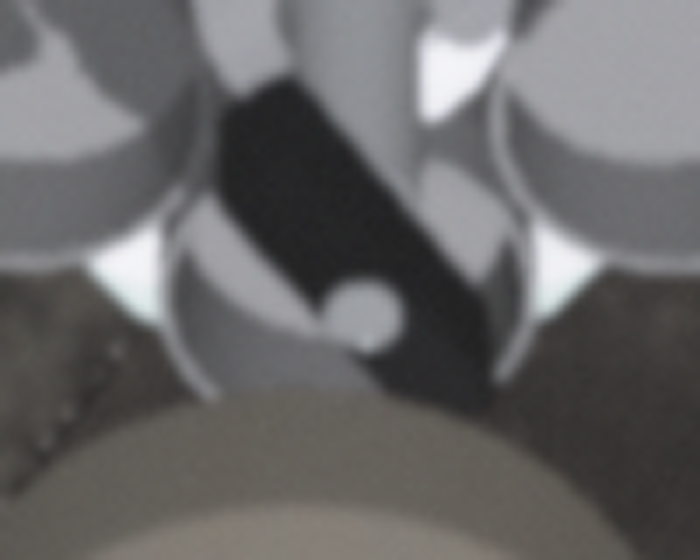

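```bash
cat > plan.py <<'E'
from geo import *
np.set_printoptions(precision=3,suppress=True)
M=[.5135,-.1965,2.2273]
def Rt(m,th=0):
    "tool aligned to wheel axis; tool x at wheel angle 270+th deg"
    R,c=mach(m);a=np.radians(270+th);tx=R@[np.cos(a),np.sin(a),0];tz=-R[:,2];return np.c_[tx,np.cross(tz,tx),tz]
def tcp_for_vessel(m,h,oy=.001,ox=0,oz=.039):
    R=Rt(m);return W(m,pk(180,.068,h))-R@[ox,oy,oz],R
def bar_tcp(m,h,th,k): 
    "grasp point at tool z=-k on the axis at height h"
    R=Rt(m,th);return W(m,[0,0,h])+R[:,2]*k,R
def now():
    from workcell import bot
    s=bot.read_state();return s["tool_pos"],Ro.from_rotvec(s["tcp_rot"]).as_matrix()
E
python3 - <<'E'
from plan import *
p,R=now();t,R1=tcp_for_vessel(M,.12);print(p,t);s,w=rel(p,R,t,R1);print(s,w); print("in final axes",R1.T@(t-p)/.03)
E
```

```text
[ 0.527 -0.231  0.38 ] [ 0.592 -0.298  0.221]
[0.342 3.063 5.309] [4.156 0.007 0.011]
in final axes [0.343 5.015 3.523]
```

>>> arm_command --steps '[0,0,0,0.83,0,0,0.3,0,0,0,0.83,0,0,0.3,0,0,0,0.83,0,0,0.3,0,0,0,0.83,0,0,0.3,0.07,0.5,0,0.83,0,0,0.3,0.07,0.9,0,0,0,0,0.3,0.07,0.9,0,0,0,0,0.3,0.07,0.9,0.3,0,0,0,0.3,0.07,0.9,0.3,0,0,0,0.3,0,0.9,0.6,0,0,0,0.3]'

```text
time: 12.6
tool_pos: [0.6111, -0.3228, 0.2866]
tcp_rot: [-2.58, -0.879, 0.192]
wrist_force: [-0.7, 0.6, -1.1]
width: 0.492
```

>>> arm_command --steps '[0,0,0.8,0,0,0,0.3,0,0,0.8,0,0,0,0.3,0,0,0.7,0,0,0,0.3,0,0,0,0,0,0,0.3,0,0,0,0,0,0,0.3]'

```text
time: 13.22
tool_pos: [0.5932, -0.2995, 0.2247]
tcp_rot: [-2.579, -0.879, 0.193]
wrist_force: [0.1, 0.5, -1.9]
width: 0.493
```

```bash
python3 snap.py w8;python3 snap.py s8 scene|head -1
python3 - <<'E'
from plan import *
p,R=now();t,R1=tcp_for_vessel(M,.12);print(rel(p,R,t,R1))
E
```

```text
t 13.225 p [ 0.5932 -0.2995  0.2247] q [-0.5801  0.5224  1.3026  0.1401  1.7267 -1.2441] F [ 0.14    0.5428 -1.8567] w 0.4925805268412314
toolx,y,z
 [[ 0.7919  0.6107  0.0005]
 [ 0.5545 -0.7187 -0.4196]
 [-0.2559  0.3326 -0.9077]]
t 13.275 p [ 0.5935 -0.2997  0.225 ] q [-0.5801  0.5223  1.3018  0.1401  1.7267 -1.2441] F [-0.3583 -0.2489 -1.3706] w 0.49477682737349227
(array([-0.016, -0.027,  0.168]), array([ 0.043, -0.006,  0.007]))
```

View pics/w8.png

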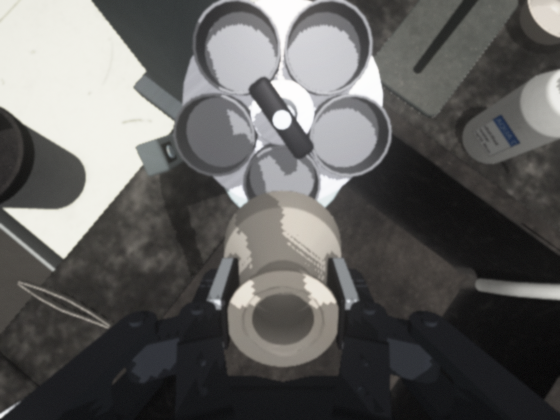

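View pics/s8.png

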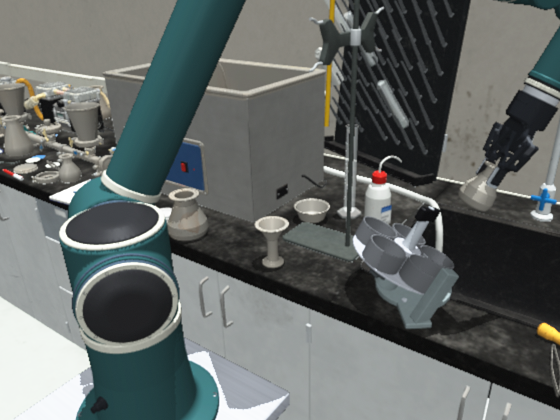

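The tool is now aligned with the wheel axis. The four free rims are near (237,45), (329,45), (215,133) and (348,135), the target rim near (283,175), and the knob at (282,119). I'll refine the fit.

Run:
```python
from ovw import *
ov("w8",[.5135,-.1965,2.2273],"w8a",x0=165,y0=0,w=235,h=210,f=3.2,draw=False)
ov("w8",[.5135,-.1965,2.2273],"w8b",x0=165,y0=0,w=235,h=210,f=3.2,post=False)
```

```text
(no output)
```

View pics/w8a.png

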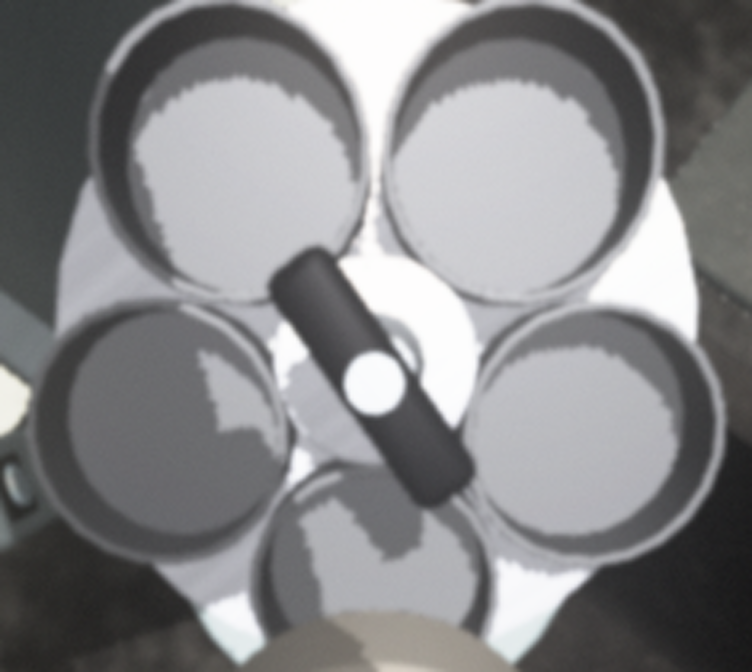

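View pics/w8b.png

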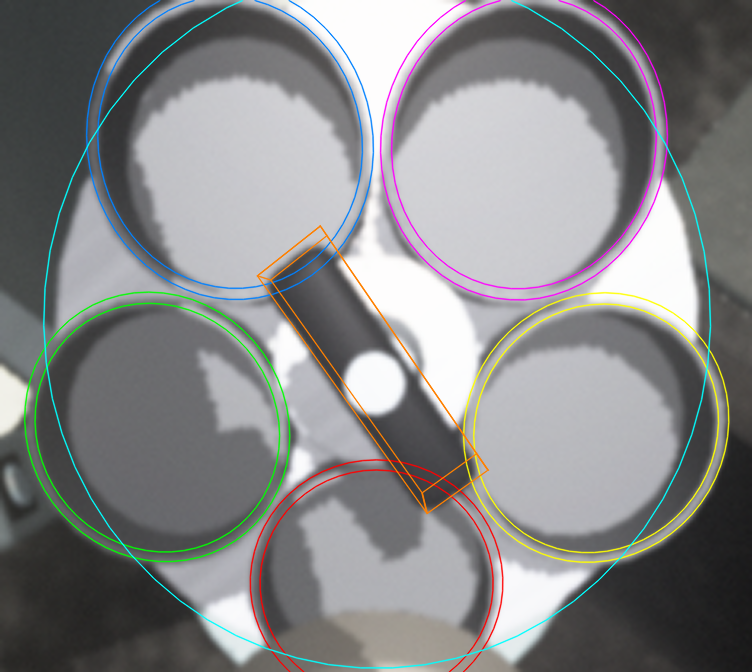

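```bash
cat > fit8.py <<'E'
from plan import *
z=np.load("pics/w8.npz");T=z["T"];f=3.2
ob={-36:(383,663,None,302),-108:(467,724,303,563),36:(92,368,None,301),108:(33,292,298,562),180:(252,493,462,None)}
K0=C["wrist"]["K"].copy()
def res(m,dz=0,s=1):
    K=K0.copy();K[0,0]*=s;K[1,1]*=s;C["wrist"]={"K":K,"T":None}
    r=[]
    for d,o in ob.items():
        u=(proj("wrist",W(m[:3],circ(pk(d),.039,240))+[0,0,dz],T)-[165,0]+.5)*f-.5
        e=(u[:,0].min(),u[:,0].max(),u[:,1].min(),u[:,1].max())
        r+=[a-b for a,b in zip(e,o) if b is not None]
    return np.array(r)/f
for nm,fn,x0 in(("base",lambda m:res(m),M),("dz",lambda m:res(m,m[3]),M+[0]),("foc",lambda m:res(m,0,m[3]),M+[1.]),("both",lambda m:res(m,m[3],m[4]),M+[0,1.])):
    r=least_squares(fn,x0);print(nm,r.x,r.cost,r.fun)
    # vessel lateral error in wheel frame for each: TCP expressed
    R,c=mach(r.x); q=R.T@(z["p"]-c-[0,0,r.x[3] if nm in("dz","both") else 0]);print("  TCP in wheel frame mm",q*1000,"tool z tilt vs axis deg",np.degrees(np.arccos(-z["R"][:,2]@R[:,2])))
E
python3 fit8.py
```

```text
base [ 0.514 -0.197  2.223] 17.791777428575124 [-0.592  1.615  0.547 -1.183  1.431 -1.919  0.992 -1.498  1.87   0.393
 -2.736 -0.862 -1.113  0.574 -0.856  2.775  0.296]
  TCP in wheel frame mm [-66.437  -0.698 163.009] tool z tilt vs axis deg 0.20700728955291683
dz [ 0.513 -0.196  2.223 -0.006] 8.257267357627043 [-0.616 -0.18   1.116 -1.673 -0.574 -1.308  0.084  0.288  1.889  0.967
 -0.726 -0.365 -0.492 -0.324 -0.164  2.094 -0.06 ]Traceback (most recent call last):
  File "fit8.py", line 16, in <module>
    R,c=mach(r.x); q=R.T@(z["p"]-c-[0,0,r.x[3] if nm in("dz","both") else 0]);print("  TCP in wheel frame mm",q*1000,"tool z tilt vs axis deg",np.degrees(np.arccos(-z["R"][:,2]@R[:,2])))
        ~~~~^^^^^
  File "geo.py", line 15, in mach
    x,y,w=m;Rz=np.array([[np.cos(w),-np.sin(w),0],[np.sin(w),np.cos(w),0],[0,0,1]])
    ^^^^^
ValueError: too many values to unpack (expected 3)
```

```bash
sed -i 's/mach(r.x)/mach(r.x[:3])/' fit8.py; python3 fit8.py
```

```text
base [ 0.514 -0.197  2.223] 17.791777428575124 [-0.592  1.615  0.547 -1.183  1.431 -1.919  0.992 -1.498  1.87   0.393
 -2.736 -0.862 -1.113  0.574 -0.856  2.775  0.296]
  TCP in wheel frame mm [-66.437  -0.698 163.009] tool z tilt vs axis deg 0.20700728955291683
dz [ 0.513 -0.196  2.223 -0.006] 8.257267357627043 [-0.616 -0.18   1.116 -1.673 -0.574 -1.308  0.084  0.288  1.889  0.967
 -0.726 -0.365 -0.492 -0.324 -0.164  2.094 -0.06 ]
  TCP in wheel frame mm [-65.986  -0.717 168.949] tool z tilt vs axis deg 0.20724552264626467
foc [ 0.513 -0.196  2.223  0.982] 8.117119668467987 [-0.616 -0.116  1.101 -1.696 -0.656 -1.327  0.104  0.226  1.888  0.953
 -0.645 -0.343 -0.51  -0.304 -0.102  2.032 -0.027]
  TCP in wheel frame mm [-67.779  -0.714 163.635] tool z tilt vs axis deg 0.20727722215595196
both [ 0.515 -0.198  2.223  0.02   0.915] 7.873023405129421 [-0.615  0.191  1.028 -1.772 -0.909 -1.417  0.208 -0.076  1.882  0.88
 -0.388 -0.272 -0.6   -0.198  0.116  1.812  0.11 ]
  TCP in wheel frame mm [-74.222  -0.701 144.429] tool z tilt vs axis deg 0.2075064286805654
```

>>> arm_command --steps '[-0.02,0,0.5,0,0,0,0.3,0,0,0.6,0,0,0,0.3,0,0,0.6,0,0,0,0.3,0,0,0.6,0,0,0,0.3,0,0,0.6,0,0,0,0.3,0,0,0.6,0,0,0,0.3,0,0,0,0,0,0,0.3,0,0,0,0,0,0,0.3]'

```text
time: 14.32
tool_pos: [0.566, -0.2648, 0.1286]
tcp_rot: [-2.579, -0.879, 0.193]
wrist_force: [0.4, 0.4, -1.7]
width: 0.498
```

```bash
python3 snap.py w9;python3 snap.py s9 scene|head -1; python3 snap.py d9 side|head -1;python3 - <<'E'
from plan import *
p,R=now();R1,c=mach(M);print("TCP wheel mm",R1.T@(p-c)*1000)
a=cv2.imread("pics/s9.png")[170:300,350:480];b=cv2.imread("pics/w9.png")[0:300,130:430]
cv2.imwrite("pics/c9.png",np.hstack([cv2.resize(a,(400,400),interpolation=cv2.INTER_CUBIC),cv2.resize(b,(400,400),interpolation=cv2.INTER_CUBIC)]))
E
```

```text
t 14.325 p [ 0.566  -0.2648  0.1286] q [-0.5615  0.5115  1.4998  0.1458  1.5406 -1.2535] F [ 0.4166  0.3806 -1.7114] w 0.4981046318900108
toolx,y,z
 [[ 0.7917  0.6109  0.0003]
 [ 0.5544 -0.7183 -0.4203]
 [-0.2565  0.3329 -0.9074]]
t 14.375 p [ 0.5662 -0.265   0.129 ] q [-0.5616  0.5112  1.4992  0.1458  1.5407 -1.2535] F [-0.1354 -0.5278 -1.2046] w 0.4934984414162585
t 14.425 p [ 0.5664 -0.2652  0.1291] q [-0.5616  0.5111  1.4989  0.1458  1.5406 -1.2535] F [ 0.757   0.4735 -0.9594] w 0.4925546320286327
TCP wheel mm [-68.307   0.019  58.514]
```

View pics/c9.png

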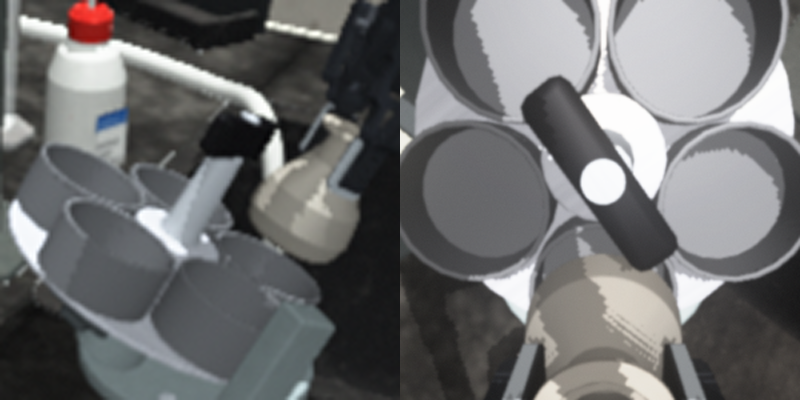

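```bash
cat > ovs.py <<'E'
from plan import *
def ovs(tag,n,m,out,ves=None,box_=(345,165,140,150),f=5,off=0):
    x0,y0,w,h=box_
    K0=C[n]["K"];T=C[n]["T"];K=K0.copy();K[:2]*=f;K[0,2]=(K0[0,2]-x0+.5)*f-.5;K[1,2]=(K0[1,2]-y0+.5)*f-.5
    g=cv2.resize(cv2.imread(f"pics/{tag}.png")[y0:y0+h,x0:x0+w],None,fx=f,fy=f,interpolation=cv2.INTER_CUBIC)
    C[n]={"K":K,"T":T};overlay(g,n,m,None,off,False)
    if ves is not None:
        for zz,r in((.0,.027),(.015,.034),(.03,.034),(.073,.022),(.088,.022)):
            P=W(m,circ(np.array(ves)+[0,0,zz],r));cv2.polylines(g,[np.round(proj(n,P)).astype(int).reshape(-1,1,2)],True,(0,0,255),1,cv2.LINE_AA)
    C[n]={"K":K0,"T":T};cv2.imwrite(f"pics/{out}.png",g)
E
python3 - <<'E'
from ovs import *
ovs("s9","scene",[.5071,-.2001,2.2273],"s9o",(-.068,0,.0195))
E
```

```text
(no output)
```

View pics/s9o.png

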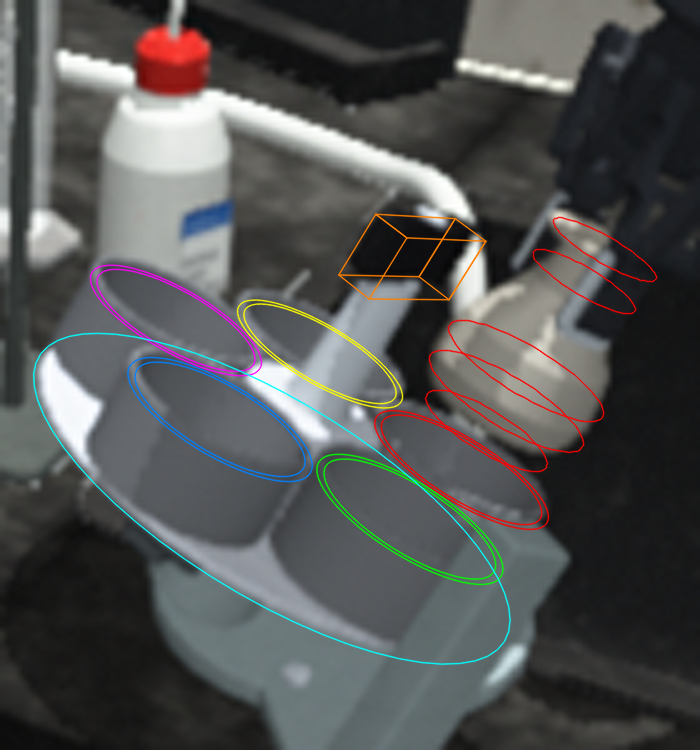

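>>> arm_command --steps '[0,0,0.2,0,0,0,0.3,0,0,0.2,0,0,0,0.3,0,0,0.2,0,0,0,0.3,0,0,0.2,0,0,0,0.3,0,0,0,0,0,0,0.3]'

```text
time: 15.1
tool_pos: [0.5587, -0.256, 0.1056]
tcp_rot: [-2.577, -0.879, 0.196]
wrist_force: [0.8, -0.2, -1.7]
width: 0.495
```

>>> arm_command --steps '[0,0,0.1,0,0,0,0.3,0,0,0.1,0,0,0,0.3,0,0,0,0,0,0,0.3]'

```text
time: 15.48
tool_pos: [0.5577, -0.2544, 0.1007]
tcp_rot: [-2.578, -0.879, 0.194]
wrist_force: [0.6, -1.0, -1.5]
width: 0.498
```

```bash
python3 snap.py w10;python3 snap.py s10 scene|head -1
python3 - <<'E'
from plan import *
p,R=now();R1,c=mach(M);print("TCP wheel mm",R1.T@(p-c)*1000)
a=cv2.imread("pics/s10.png")[170:300,350:480];b=cv2.imread("pics/w10.png")[0:300,130:430]
cv2.imwrite("pics/c10.png",np.hstack([cv2.resize(a,(400,400),interpolation=cv2.INTER_CUBIC),cv2.resize(b,(400,400),interpolation=cv2.INTER_CUBIC)]))
E
```

```text
t 15.475 p [ 0.5577 -0.2544  0.1007] q [-0.5556  0.5155  1.5494  0.1485  1.4882 -1.256 ] F [ 0.6079 -0.9507 -1.475 ] w 0.4982782558148243
toolx,y,z
 [[ 0.7917  0.6109 -0.0002]
 [ 0.554  -0.718  -0.4214]
 [-0.2576  0.3335 -0.9069]]
t 15.525 p [ 0.5578 -0.2545  0.1009] q [-0.5557  0.5154  1.5491  0.1486  1.4883 -1.256 ] F [-0.464   0.1758 -1.8086] w 0.4905191653022405
TCP wheel mm [-67.908   0.287  27.251]
```

View pics/c10.png

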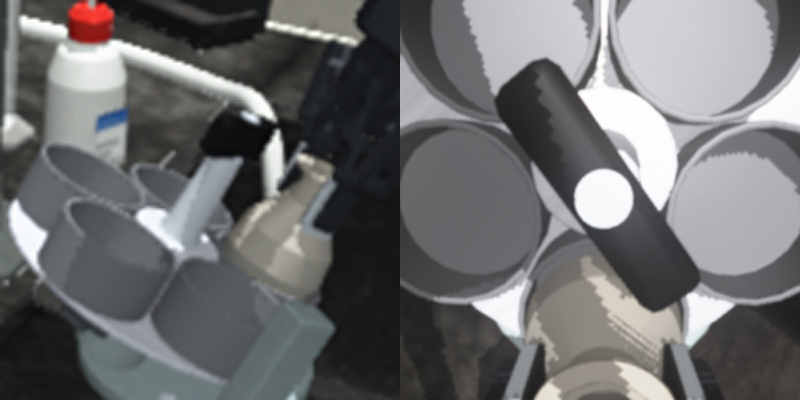

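>>> arm_command --steps '[0,0,0.1,0,0,0,0.3,0,0,0.1,0,0,0,0.3,0,0,0,0,0,0,0.3]'

```text
time: 15.95
tool_pos: [0.556, -0.2523, 0.0951]
tcp_rot: [-2.577, -0.879, 0.195]
wrist_force: [-0.4, 0.0, -1.7]
width: 0.497
```

>>> arm_command --steps '[0,0,0.1,0,0,0,0.3,0,0,0.1,0,0,0,0.3,0,0,0,0,0,0,0.3]'

```text
time: 16.32
tool_pos: [0.5544, -0.2503, 0.0897]
tcp_rot: [-2.577, -0.879, 0.195]
wrist_force: [0.3, 0.5, -2.2]
width: 0.494
```

>>> arm_command --steps '[0,0,0.1,0,0,0,0.3,0,0,0.1,0,0,0,0.3,0,0,0,0,0,0,0.3]'

```text
time: 16.7
tool_pos: [0.5529, -0.2483, 0.0842]
tcp_rot: [-2.577, -0.879, 0.195]
wrist_force: [0.2, -0.7, -1.9]
width: 0.494
```

>>> arm_command --steps '[0,0,0.1,0,0,0,0.3,0,0,0.06,0,0,0,0.3,0,0,0,0,0,0,0.3]'

```text
time: 17.08
tool_pos: [0.5521, -0.2471, 0.0806]
tcp_rot: [-2.578, -0.879, 0.194]
wrist_force: [-0.8, -1.2, 0.0]
width: 0.494
```

```bash
python3 snap.py w11;python3 snap.py s11 scene|head -1
python3 - <<'E'
from plan import *
p,R=now();R1,c=mach(M);print("TCP wheel mm",R1.T@(p-c)*1000)
from ovs import *
ovs("s11","scene",[.5071,-.2001,2.2273],"s11o",(-.068,0,-.035))
E
```

```text
t 17.075 p [ 0.5521 -0.2471  0.0806] q [-0.5512  0.5199  1.5833  0.1509  1.4488 -1.258 ] F [-0.8329 -1.1582  0.0265] w 0.4943785136168732
toolx,y,z
 [[ 0.7917  0.6109  0.0001]
 [ 0.5542 -0.7182 -0.4207]
 [-0.2569  0.3331 -0.9072]]
t 17.125 p [ 0.5521 -0.2471  0.0806] q [-0.5513  0.5199  1.5833  0.1509  1.4488 -1.258 ] F [ 0.2156 -0.2542 -0.2214] w 0.4940118748088222
TCP wheel mm [-67.983   0.278   4.704]
```

View pics/s11o.png

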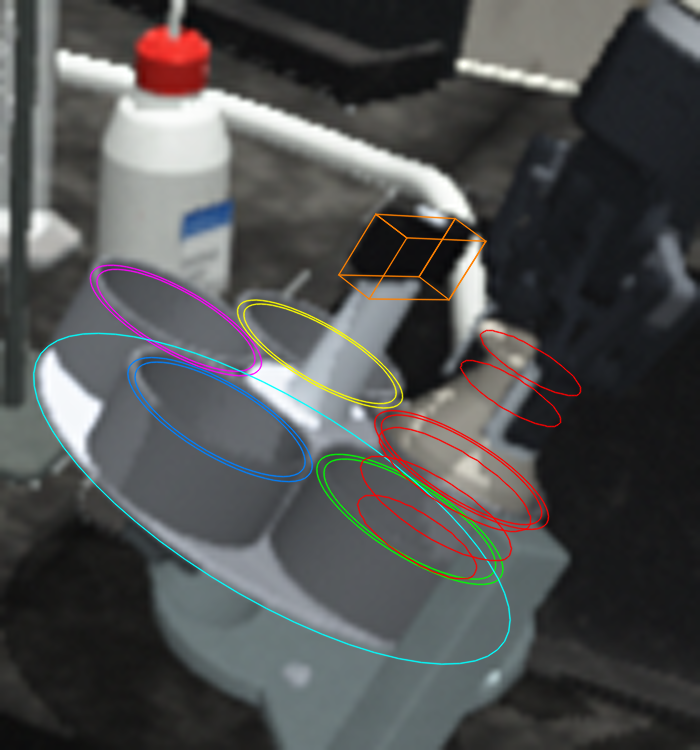

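>>> arm_command --steps '[0,0,0.06,0,0,0,0.3,0,0,0,0,0,0,0.3]'

```text
time: 17.42
tool_pos: [0.5522, -0.2471, 0.0804]
tcp_rot: [-2.58, -0.88, 0.193]
wrist_force: [-0.6, -2.5, 5.7]
width: 0.497
```

>>> arm_command --steps '[0,0,0.06,0,0,0,0.3,0,0,0,0,0,0,0.3]'

```text
time: 17.68
tool_pos: [0.5523, -0.2471, 0.0803]
tcp_rot: [-2.581, -0.88, 0.191]
wrist_force: [0.7, -3.3, 12.2]
width: 0.497
```

Floor contact is felt: force rises to 12 N with no further travel, at TCP height 4.7 mm against 4.0 expected. I'll ease off, open and back out along the axis.

>>> arm_command --steps '[0,0,-0.1,0,0,0,0.3,0,0,0,0,0,0,0.6,0,0,0,0,0,0,0.8,0,0,0,0,0,0,1,0,0,0,0,0,0,1,0,0,0,0,0,0,1,0,0,0,0,0,0,1]'

```text
time: 18.55
tool_pos: [0.5519, -0.2467, 0.0797]
tcp_rot: [-2.578, -0.879, 0.194]
wrist_force: [0.8, -0.1, -1.0]
width: 1.001
```

```bash
python3 snap.py w12;python3 snap.py s12 scene|head -1
python3 - <<'E'
import cv2,numpy as np
a=cv2.imread("pics/s12.png")[170:300,350:480];b=cv2.imread("pics/w12.png")[80:420,110:450]
cv2.imwrite("pics/c12.png",np.hstack([cv2.resize(a,(400,400),interpolation=cv2.INTER_CUBIC),cv2.resize(b,(400,400),interpolation=cv2.INTER_CUBIC)]))
E
```

```text
t 18.55 p [ 0.5519 -0.2467  0.0797] q [-0.551   0.5204  1.5845  0.1511  1.4476 -1.2581] F [ 0.7515 -0.1183 -1.0071] w 1.0014947812284596
toolx,y,z
 [[ 0.7917  0.6109  0.    ]
 [ 0.5541 -0.7181 -0.421 ]
 [-0.2572  0.3334 -0.907 ]]
t 18.6 p [ 0.5518 -0.2467  0.0797] q [-0.551   0.5203  1.5845  0.1511  1.4476 -1.258 ] F [-0.1135 -0.9738  0.7055] w 0.9990789091574707
```

View pics/c12.png

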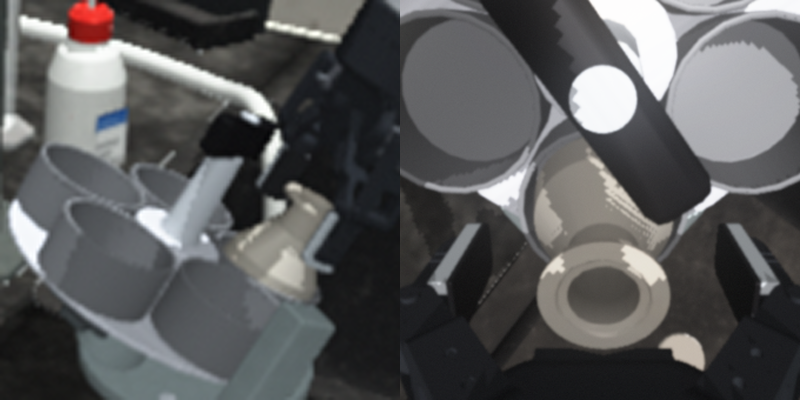

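>>> arm_command --steps '[0,0,-0.3,0,0,0,1,0,0,-0.6,0,0,0,1,0,0,-0.8,0,0,0,1,0,0,-1,0,0,0,1,0,0,-1,0,0,0,1,0,0,-1,0,0,0,1,0,0,-0.6,0,0,0,1,0,0,0,0,0,0,1]'

```text
time: 19.65
tool_pos: [0.5938, -0.3007, 0.2261]
tcp_rot: [-2.581, -0.88, 0.191]
wrist_force: [0.9, -0.2, -0.4]
width: 1.004
```

```bash
python3 snap.py w13;python3 snap.py s13 scene|head -1
python3 - <<'E'
from plan import *
from ovs import *
ovs("s13","scene",[.5085,-.2005,2.2273],"s13o",(-.068,0,-.035))
p,R=now();R1,c=mach(M);print("TCP wheel mm",R1.T@(p-c)*1000)
E
```

```text
t 19.65 p [ 0.5938 -0.3007  0.2261] q [-0.581   0.5223  1.2995  0.1398  1.7276 -1.2448] F [ 0.8581 -0.1869 -0.4267] w 1.004208859116921
toolx,y,z
 [[ 0.7919  0.6106  0.0014]
 [ 0.5553 -0.7193 -0.4175]
 [-0.254   0.3314 -0.9087]]
t 19.7 p [ 0.593  -0.3001  0.2244] q [-0.5808  0.5231  1.3021  0.1398  1.727  -1.2448] F [-0.4607  0.6384 -0.2047] w 1.0038197166344953
TCP wheel mm [-67.604   0.387 162.051]
```

View pics/s13o.png

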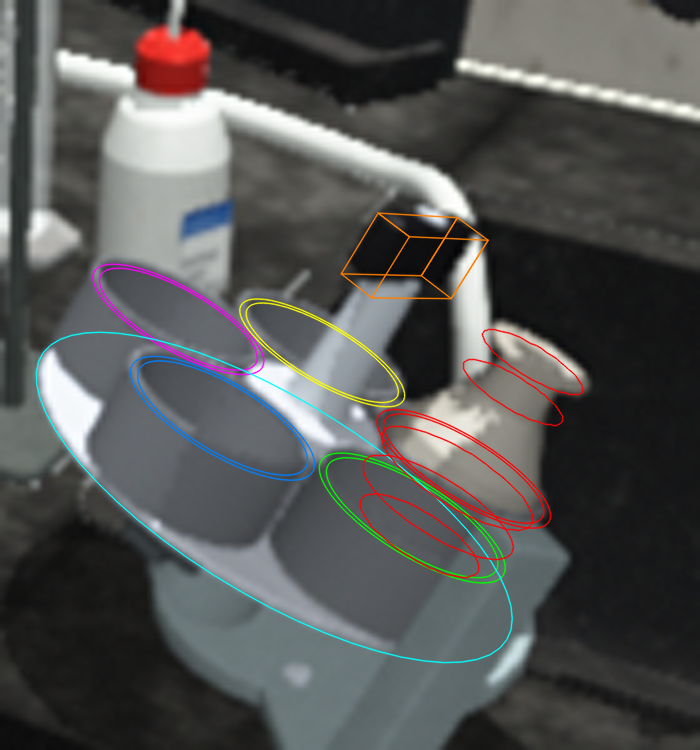

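View pics/w13.png

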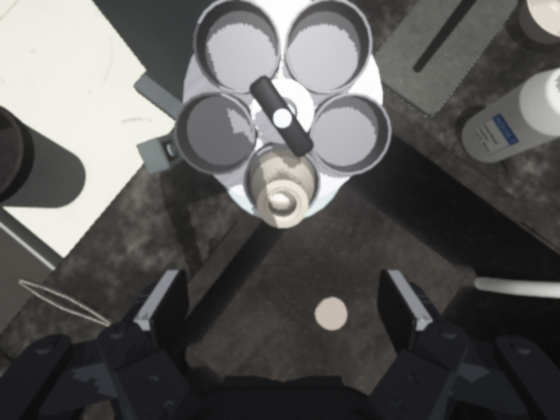

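The vessel sits in the pocket, matching the seated model to about 1.5 mm. Next is the turning bar: I'll centre over the axis and turn the jaws across the bar.

Run:
```python
from plan import *
p,R=now()
t,R1=bar_tcp(M,.17,36,0);print("target",t);s,w=rel(p,R,t,R1);print(s,w,"final axes shift",R1.T@(t-p)/.03)
z=np.load("pics/w13.npz")
for h in(.089,.095,.1,.11): print(h,proj("wrist",W(M,[0,0,h]),z["T"]))
Rw,c=mach(M)
o,d=ray("wrist",(283,118.5),z["T"]);o=Rw.T@(o-c);d=Rw.T@d
for h in(.089,.095,.1):print("knob wheel xy mm",(o+d*(h-o[2])/d[2])*1000)
```

```text
target [ 0.557 -0.253  0.259]
[ 0.014 -2.253 -0.267] [ 0.006  0.008 -5.996] final axes shift [ 1.335 -1.816 -0.265]
0.089 [282.286 115.463]
0.095 [282.276 115.959]
0.1 [282.267 116.392]
0.11 [282.249 117.32 ]
knob wheel xy mm [-1.977 -0.485 89.   ]
knob wheel xy mm [-1.612 -0.478 95.   ]
knob wheel xy mm [ -1.308  -0.473 100.   ]
```

>>> arm_command --steps '[0,-0.75,-0.1,0,0,0,1,0,-0.75,-0.1,0,0,0,1,0,-0.75,-0.07,0,0,0,1,0,0,0,0,0,-1,1,0,0,0,0,0,-1,1,0,0,0,0,0,-1,1,0,0,0,0,0,-1,1,0,0,0,0,0,-1,1,0,0,0,0,0,-1,1,0,0,0,0,0,0,1]'

```text
time: 21.0
tool_pos: [0.5566, -0.2532, 0.2581]
tcp_rot: [-2.165, -1.62, 0.011]
wrist_force: [0.0, 0.2, -0.0]
width: 0.999
```

```bash
python3 snap.py w14
python3 - <<'E'
from plan import *
p,R=now();R1,c=mach(M);print("TCP wheel mm",R1.T@(p-c)*1000)
t,R1=bar_tcp(M,.05,36,0);print(rel(p,R,t,R1))
E
```

```text
t 21.0 p [ 0.5566 -0.2532  0.2581] q [-0.555   0.4024  1.4127  0.1503  1.7378 -1.8454] F [ 0.0483  0.1504 -0.031 ] w 0.9987957734682443
toolx,y,z
 [[ 0.3163  0.9158  0.2477]
 [ 0.9124 -0.2222 -0.3437]
 [-0.2597  0.3347 -0.9058]]
TCP wheel mm [  0.138   0.469 169.168]
(array([0.012, 0.018, 3.972]), array([-0.013,  0.006, -0.015]))
```

View pics/w14.png

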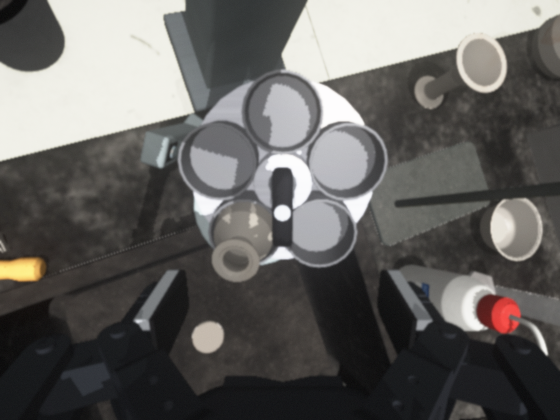

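>>> arm_command --steps '[0.01,0.02,0.6,0,0,0,1,0,0,0.8,0,0,0,1,0,0,0.8,0,0,0,1,0,0,0.7,0,0,0,1,0,0,0.5,0,0,0,1,0,0,0.4,0,0,0,1,0,0,0.15,0,0,0,1,0,0,0,0,0,0,1]'

```text
time: 22.05
tool_pos: [0.5277, -0.2143, 0.1521]
tcp_rot: [-2.167, -1.623, 0.009]
wrist_force: [0.5, 0.6, -0.1]
width: 0.996
```

```bash
python3 snap.py w15;python3 snap.py s15 scene|head -1
python3 - <<'E'
from plan import *
p,R=now();R1,c=mach(M);print("TCP wheel mm",R1.T@(p-c)*1000)
a=cv2.imread("pics/s15.png")[150:300,340:490];b=cv2.imread("pics/w15.png")[80:420,110:450]
cv2.imwrite("pics/c15.png",np.hstack([cv2.resize(a,(400,400),interpolation=cv2.INTER_CUBIC),cv2.resize(b,(400,400),interpolation=cv2.INTER_CUBIC)]))
E
```

```text
t 22.05 p [ 0.5277 -0.2143  0.1521] q [-0.5298  0.3897  1.6288  0.1585  1.5299 -1.8544] F [ 0.5454  0.5934 -0.1043] w 0.9964394564499068
toolx,y,z
 [[ 0.3149  0.9163  0.2474]
 [ 0.9137 -0.222  -0.3405]
 [-0.2571  0.3333 -0.9071]]
t 22.1 p [ 0.528  -0.2146  0.1525] q [-0.5299  0.3894  1.6281  0.1584  1.53   -1.8544] F [ 0.2407 -0.8747  0.5585] w 1.002069106457633
TCP wheel mm [-0.996 -0.502 53.167]
```

View pics/c15.png

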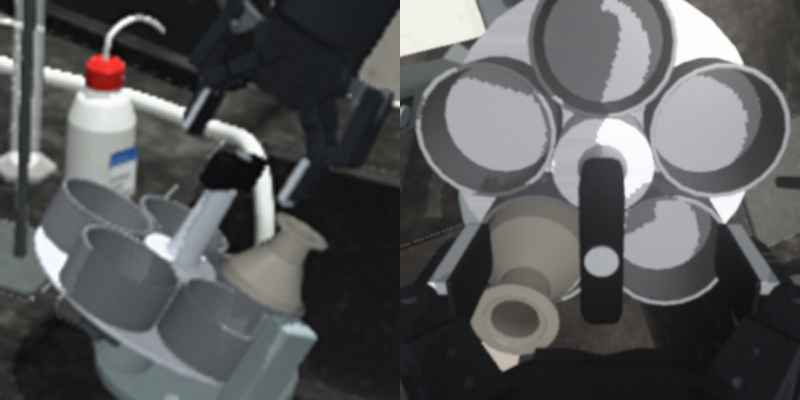

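>>> arm_command --steps '[0,0,0,0,0,0,0.4,0,0,0,0,0,0,0.05,0,0,0,0,0,0,0.05,0,0,0,0,0,0,0.05,0,0,0,0,0,0,0.05,0,0,0,0,0,0,0.05,0,0,0,0,0,0,0.05]' --squeeze 50

```text
time: 23.02
tool_pos: [0.5275, -0.215, 0.1522]
tcp_rot: [-2.168, -1.623, 0.01]
wrist_force: [-1.4, -4.9, -0.2]
width: 0.176
```

```bash
python3 snap.py w16;python3 snap.py s16 scene|head -1
python3 - <<'E'
from plan import *
p,R=now();R1,c=mach(M);print("TCP wheel mm",R1.T@(p-c)*1000)
a=cv2.imread("pics/s16.png")[150:300,340:490];b=cv2.imread("pics/w16.png")[80:420,110:450]
cv2.imwrite("pics/c16.png",np.hstack([cv2.resize(a,(400,400),interpolation=cv2.INTER_CUBIC),cv2.resize(b,(400,400),interpolation=cv2.INTER_CUBIC)]))
E
```

```text
t 23.025 p [ 0.5275 -0.215   0.1522] q [-0.5303  0.3896  1.6287  0.1574  1.5297 -1.8545] F [-1.4203 -4.8632 -0.2214] w 0.17627666967180072
toolx,y,z
 [[ 0.3149  0.9166  0.2464]
 [ 0.9136 -0.2224 -0.3404]
 [-0.2572  0.3324 -0.9074]]
t 23.075 p [ 0.5275 -0.215   0.1522] q [-0.5303  0.3896  1.6287  0.1575  1.5297 -1.8545] F [-1.58   -4.9136  0.8201] w 0.17771843955166347
TCP wheel mm [-1.067  0.211 52.524]
```

View pics/c16.png

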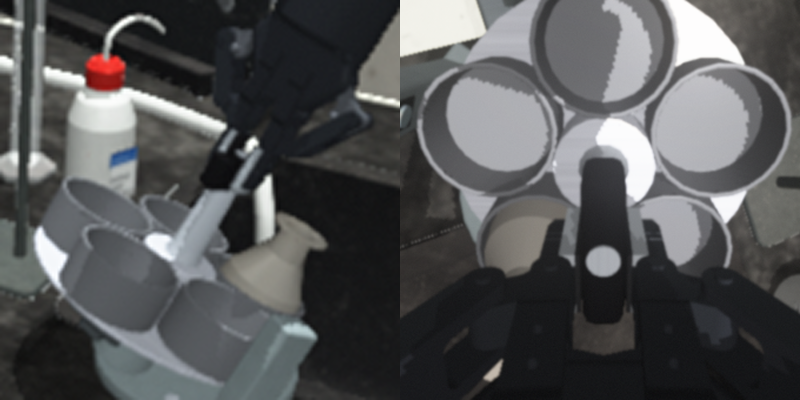

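>>> arm_command --steps '[0,0,0,0,0,0.4,0.05,0,0,0,0,0,0.7,0.05,0,0,0,0,0,0.7,0.05,0,0,0,0,0,0.7,0.05,0,0,0,0,0,0.7,0.05,0,0,0,0,0,0.7,0.05,0,0,0,0,0,0.7,0.05,0,0,0,0,0,0.7,0.05,0,0,0,0,0,0.7,0.05]'

```text
time: 24.25
tool_pos: [0.5274, -0.2151, 0.1521]
tcp_rot: [-2.58, -0.878, 0.196]
wrist_force: [-1.7, -5.7, 0.9]
width: 0.177
```

```bash
python3 snap.py w17
python3 - <<'E'
from plan import *
p,R=now();R1,c=mach(M);x=R1.T@R[:,0];print("TCP wheel mm",R1.T@(p-c)*1000,"tool x wheel angle",np.degrees(np.arctan2(x[1],x[0])))
E
```

```text
t 24.25 p [ 0.5274 -0.2151  0.1521] q [-0.5302  0.3895  1.6287  0.1567  1.5297 -1.2251] F [-1.7484 -5.6905  0.9282] w 0.17706103686195665
toolx,y,z
 [[ 0.7921  0.6104 -0.0017]
 [ 0.5534 -0.7193 -0.42  ]
 [-0.2576  0.3317 -0.9075]]
TCP wheel mm [-1.153  0.409 52.52 ] tool x wheel angle -90.21084442238934
```

View pics/w17.png

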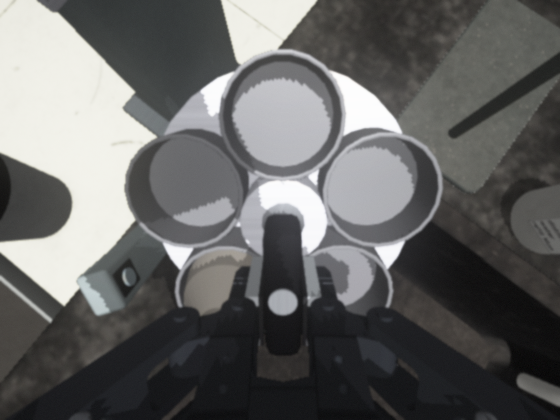

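>>> arm_command --steps '[0,0,0,0,0,0.7,0.05,0,0,0,0,0,0.7,0.05,0,0,0,0,0,0.7,0.05,0,0,0,0,0,0.7,0.05,0,0,0,0,0,0.7,0.05,0,0,0,0,0,0.7,0.05,0,0,0,0,0,0.7,0.05,0,0,0,0,0,0.7,0.05,0,0,0,0,0,0.4,0.05,0,0,0,0,0,0,0.05]'

```text
time: 25.55
tool_pos: [0.5271, -0.2152, 0.1521]
tcp_rot: [-2.772, -0.04, 0.368]
wrist_force: [-1.7, -5.8, 1.1]
width: 0.18
```

```bash
python3 snap.py w18; python3 snap.py s18 scene|head -1
python3 - <<'E'
from plan import *
p,R=now();R1,c=mach(M);x=R1.T@R[:,0];print("TCP wheel mm",R1.T@(p-c)*1000,"tool x wheel angle",np.degrees(np.arctan2(x[1],x[0])))
a=cv2.imread("pics/s18.png")[150:300,340:490];b=cv2.imread("pics/w18.png")[0:420,70:490]
cv2.imwrite("pics/c18.png",np.hstack([cv2.resize(a,(400,400),interpolation=cv2.INTER_CUBIC),cv2.resize(b,(400,400),interpolation=cv2.INTER_CUBIC)]))
E
```

```text
t 25.55 p [ 0.5271 -0.2152  0.1521] q [-0.5305  0.3895  1.6288  0.1566  1.53   -0.5977] F [-1.6879 -5.8185  1.0919] w 0.1796543202992678
toolx,y,z
 [[ 0.966   0.0717 -0.2483]
 [-0.0173 -0.9406 -0.3391]
 [-0.2578  0.3319 -0.9074]]
t 25.6 p [ 0.5272 -0.2152  0.1522] q [-0.5305  0.3895  1.6288  0.1566  1.53   -0.598 ] F [-2.3894 -5.642   0.7547] w 0.17971145178160725
TCP wheel mm [-1.064  0.591 52.529] tool x wheel angle -125.98911817045737
```

View pics/c18.png

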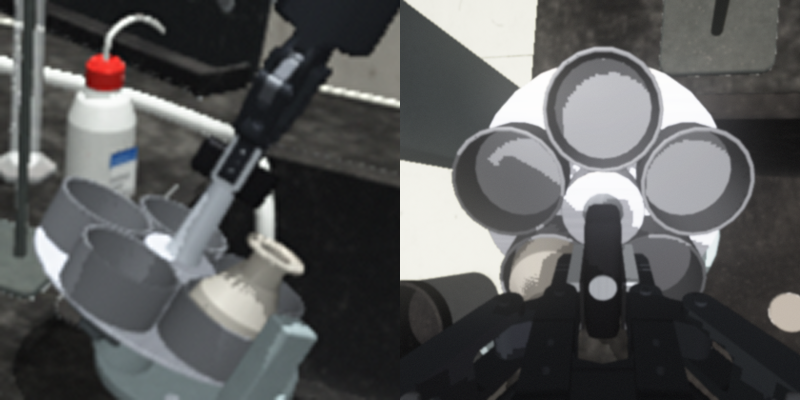

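The bar turned a full 72° with the gripper, and the loaded pocket is at the post. I'll release and back off along the axis.

>>> arm_command --steps '[0,0,0,0,0,0,0.4,0,0,0,0,0,0,0.7,0,0,0,0,0,0,1,0,0,0,0,0,0,1,0,0,0,0,0,0,1,0,0,-0.3,0,0,0,1,0,0,-0.6,0,0,0,1,0,0,-0.8,0,0,0,1,0,0,-0.8,0,0,0,1,0,0,-0.8,0,0,0,1]'

```text
time: 26.9
tool_pos: [0.5538, -0.2482, 0.2442]
tcp_rot: [-2.772, -0.04, 0.364]
wrist_force: [0.4, -0.2, -0.2]
width: 0.999
```

>>> arm_command --steps '[0,0,-0.8,0,0,0,1,0,0,-0.6,0,0,0,1,0,0,-0.3,0,0,0,1,0,0,0,0,0,0,1,0,0,0,0,0,0,1]'

```text
time: 27.52
tool_pos: [0.5658, -0.2641, 0.2875]
tcp_rot: [-2.769, -0.04, 0.368]
wrist_force: [0.9, -0.5, -0.1]
width: 1.002
```

```bash
python3 snap.py w19; python3 snap.py s19 scene|head -1
python3 - <<'E'
from ovs import *
from ovw import ov
ov("w19",M,"w19o",x0=180,y0=60,w=220,h=220,f=2.7,off=-72,post=False)
a,_=pk(108)[:2],0
ovs("s19","scene",[.5085,-.2005,2.2273],"s19o",tuple(pk(108,.068,-.035)),off=-72,f=4)
g=[cv2.imread("pics/s19o.png"),cv2.imread("pics/w19o.png")];h=min(i.shape[0] for i in g)
cv2.imwrite("pics/c19.png",np.hstack([cv2.resize(i,(400,int(i.shape[0]*400/i.shape[1])))[:400] for i in g]))
E
```

```text
t 27.525 p [ 0.5658 -0.2641  0.2875] q [-0.5608  0.4145  1.3424  0.1498  1.7942 -0.5867] F [ 0.8713 -0.4527 -0.0527] w 1.0019212950575938
toolx,y,z
 [[ 0.966   0.0722 -0.2484]
 [-0.0175 -0.9398 -0.3412]
 [-0.2581  0.3339 -0.9066]]
t 27.575 p [ 0.5657 -0.2639  0.2873] q [-0.5607  0.4147  1.3428  0.1497  1.7942 -0.5867] F [-0.1043  0.3337 -0.2629] w 0.9981731097444508
```

View pics/c19.png

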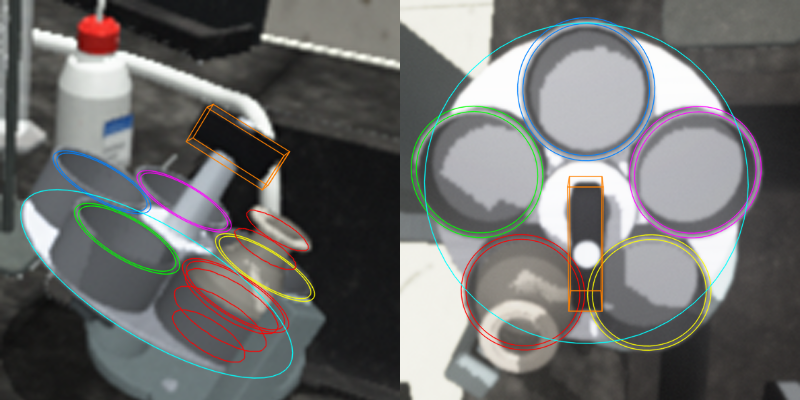

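View pics/s19.png

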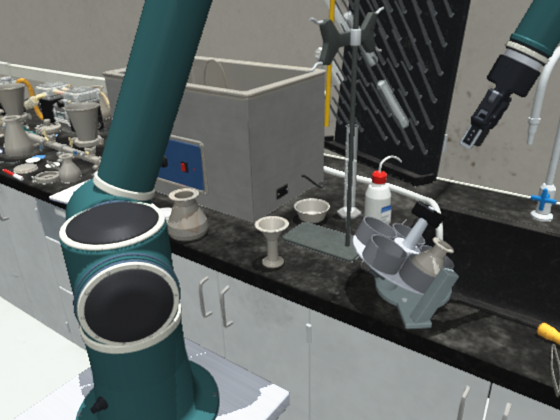

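View pics/w19.png

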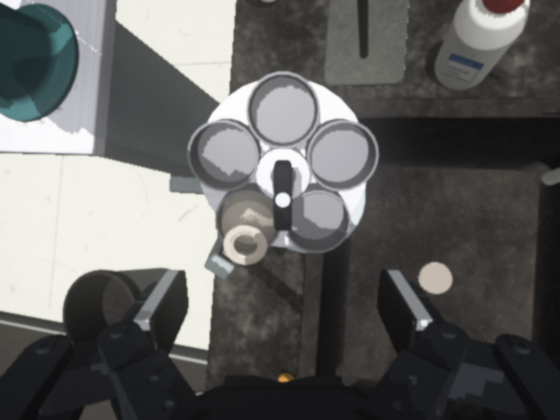

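The wheel overlays at exactly one click. In the scene view the loaded pocket is at (432,265) beside the post, the big vessel at (187,213) and the spool at (271,243) are unmoved, and the arm is clear. Handing in.

```bash
python3 -c "
from workcell import bot
print(bot.finish_job())"
```

```text
the job is handed in; nothing more can be done
None
```

The small vessel is seated in the lowest pocket and released. The wheel is turned one click clockwise, and the loaded pocket stands by the reading post. I handed the job in at about 27.6 s, within the 59 s limit.

**What I did:** I gripped the vessel by its flange, carried it on the robot's side of the clamp stand and lowered it along the tilted wheel axis. I felt floor contact: force rose to 12 N with no further travel, at a height within 1 mm of the expected one. I let go, gripped the turning bar, turned it 72° clockwise, let go and backed off along the axis.

**Last checks:**
- **Wheel:** in the wrist and scene pictures the rims and bar match the one-click position, and stayed there after release.
- **Vessel:** it matches the fully seated position to about 1.5 mm in the scene picture.
- **Other pieces:** the big vessel and the spool stand where they were.
- **Robot:** the gripper was open and well clear, with wrist force about zero. The largest force I read at the wrist was about 13 N.

**What disagreed:**
- **Finger length:** the fingertips sat about 17 mm behind the stated TCP (nearly shut) instead of 14 mm ahead. The first closing missed just above the flange, touching nothing, so I regripped about 36 mm lower.
- **Camera scale:** the wrist pictures looked about 2% smaller than the calibration predicts.
- **Camera positions:** the scene and side cameras placed pieces 4–10 mm apart, so I relied on the wrist view and contact force.

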